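Shut the laser's beam bolt, then seat the lens barrel in its V-block and hold it pressed

ROBOT

A 6-joint arm with a two-finger parallel gripper is mounted at the origin on the work surface. World frame = base frame: x ahead of the robot, y to its left, z up, the work surface at z = 0. Lengths are in m, angles in rad, forces in N, time in s.
With the tool pointing down it reaches from about 0.275 to 0.825 m from the base axis. Payload 4.9 kg.
Tool frame: the origin (TCP) lies on the centre line of the jaws, within the pads' length; the fingertips stand 25 mm ahead of it and the grasp point (between the pads) lies 6 mm ahead of it (bot.nose_length is the distance from the TCP to the fingertips, in m); z points along the fingers, y is the direction in which the jaws open and shut (so a half turn about z gives the same grasp; the last joint's range is limited). The gripper opens to 85 mm and grips with 20 to 120 N. Pads are 22 mm wide; open, the fingers measure 114 mm over their backs; the gripper's body (76 mm by 85 mm) begins 54 mm behind the grasp point. The pads swing forward as they close: fully open they stand 13 mm farther back than shut.
Start: joints at [-1.305, 0.326, -0.193, 1.052, 0, 1.437], TCP at [0.214, -0.507, 0.256] pointing down, gripper open.
Joint ranges: [-2.65, 2.65], [-0.97, 1.79], [-1.3, 1.35], [-1.93, 2.1], [-1.47, 1.37], [-3.14, 3.14]. Speed limits (rad/s): [2.57, 2.57, 3.14, 3.14, 3.14, 3.14].

INTERFACE

Orientations are given as a unit quaternion [w, x, y, z].
In Python, from rig import bot gives the robot as it stands. The module is installed in compiled form; this text tells all that it offers.
- The arm moves only by the shell command python3 -m jog 'ROWS' [FORCE]. ROWS is JSON, a list that holds one entry, the list of rows, each a list of 7 numbers: the shift along the tool's x, y, z in mm, then the turn, a rotation vector about the tool's x, y, z in degrees, then the opening, from 0 (shut) to 1 (fully open). In form: [[[dx, dy, dz, rx, ry, rz, claw], ...]]. A call has 1 to 5 rows; each row shifts and turns the pose as measured when the row begins, along the tool's axes as they then stand; what a row does not reach is not made up. A row lasts 1/10 s, in which the tool goes at most 50 mm and 8.59 degrees, less where a joint would pass 70% of its speed; a pose out of reach is approached as far as the arm can. A call is refused whole if a number of a shift passes 50 or a number of a turn 8.59, either way. A call with a gripper value outside its range is refused whole. The fingers move at their own pace and stop on an object; FORCE is the grip in N (left out, the last holds). Time passes only in rows, so rows that do not move let the fingers close. It gives the time, the measured TCP pose, the force and the opening at its end, in the units of the state.
- bot.state(): the state, without advancing time (a new reading comes with each control period).
- bot.snapshot(name): name is "scene" or "top"; returns the picture (420x560x3 uint8, red, green, blue); there is no depth.
- bot.calibration(name): a dict with "camera_matrix" (3x3 intrinsics, pixels), "R" (3x3) and "t" (3): a world point X has camera coordinates R X + t. Camera axes: x right, y down, z forward; pixel columns grow to the right and rows downward; lengths in m; the calibration is good to about 2 mm. A picture is of the moment at which its call begins. calibration takes no time and is no camera call.
- bot.finish_job(): hands the job in, once; it reports no verdict.
Trained networks look in the newest picture that a camera, given by its name, has taken for a name from the list of things; names that differ only in an ending like _2 or _b are one class to them, and where a whole thing is asked for, a point or a joint stands for the part that bears it (a point fixed in the world has none). Each returns a list of dicts, best first, with "confidence" (0 to 1); they miss things now and then, are a little off and sometimes report something else, mostly with a low value. They report only what shows in the picture. A call takes as long as a camera call. They do not tell look-alikes from the thing itself.
- bot.look_for(camera, query): "centre" ([x, y, z] in m, in the coordinates of the camera as it stood for that picture, good to about 4 mm: the middle of the surface that is visible of it).
- bot.place_of(camera, query): "centre" ([x, y, z] in m, in the coordinates of the camera as it stood for that picture, good to about 4 mm: a listed point, or the origin of a listed thing).
The state is a dict: "time": time; "joints": joint angles; "dq": joint speeds; "effort": joint torques, N m; "ee_pos": TCP position; "tcp_rot": TCP orientation; "force": force on the tool from outside, world axes, zero at the start; "torque": the same for the moment, N m; "grip_width": finger opening in m.
Only numpy, scipy, OpenCV 4.12 (cv2) and the standard library are available. Lean on these libraries where they do the work, as an engineer would, in place of code of your own. Each camera call takes 0.05 s, during which the arm holds its last target.

TASK

First close the laser's beam shutter: slide the bolt with the red knob fully home into its brass keeper. Then take the black lens barrel with the blue bands out of its cradle, lay it gently in the V-block, centred over both saddles and resting on both sloping faces, and press it down so that the sprung V-block sinks about 6 mm, half of its travel. Finish while still holding it pressed down like that, with the shutter shut, and leave everything else on the table where it is.

Things in the scene. Friction and masses are not known exactly. Their poses are not given: they have to be found in the camera images.
- bench: black base plate of the laser bench, fixed, 200 (x) x 380 (y) x 12 mm thick. Its origin is on the table surface; the plate's middle lies 35 mm to +y of it. Beam line along its y axis at x = 0, 64 mm above the table. On it stand, from -y to +y: the sprung V-block (centre at y = -90 mm), the shutter bolt (y = 30 mm) and a blue laser head (x from -32 to 32 mm, y from 95 to 215 mm, 97 mm tall) with a snout that reaches to y = 71 mm
- shutter_bolt (a joint): steel barrel bolt, 12 mm thick, axis 64 mm above the table, that slides along +x of bench through two lugs (28 mm wide along y, tops 72 mm above the table) and across the beam into a brass keeper block (top 74 mm above the table). Value in m: 0 = fully open, 0.045 = fully home against its stop in the keeper. Stiff to slide (about 2 N) and stays where it is left
- bolt_knob (a point): top of the bolt's upright red knob, a 16 mm thick cylinder, 118 mm above the table; its lowest free part is 70 mm above the table, so 48 mm of it stands free. Moves with the bolt. x axis = direction in which the bolt closes
- vblock (a joint): how far the sprung V-block is pressed down, m: 0 = up, as it starts and as it stays with only the barrel's weight on it; 0.012 = bottomed on its stop. The push needed on a barrel lying in it is about 3 N before it starts to sink, about 8 N at 6 mm and 14 N at the bottom (spring 0.9 N/mm)
- v_seat (a point): the point where the middle of the barrel's axis lies when it is seated in the V-block; 70 mm above the table with the block up, sinks with the block. y axis = along the V. The V has 45 degree faces, open to the top: mouth about 42 mm wide, 2 mm below this point. It is made of two aluminium saddles, each 16 mm long, centred 34 mm to either side along y, with an open gap of 52 mm between them, in which fingers can reach down to 30 mm below this point
- v_near: the V's sloping face on the robot's side (-x of v_seat), both saddles; slippery white plastic facing (friction about 0.12), so a barrel left loose in the V slides down onto both faces by itself. Origin on the V-block's underside, below the middle of the V
- v_far: the V's sloping face on the far side (+x of v_seat), both saddles; same origin as v_near
- lens_barrel: black cylindrical lens barrel with two blue bands and glass in both ends, 32 mm in diameter, 90 mm long, about 130 to 230 g. Origin at its middle, on its axis; its y axis runs along the cylinder. Lies level in one of two orange cradles, its axis 42 mm above the table; the cradle holds it only near its ends and its middle 58 mm is free, down to the cradle's 6 mm thick floor
- cradle_a: orange storage cradle, fixed to the table, 60 (x) x 104 (y) mm, tops of its rests 35 mm high; origin under its centre, y along the barrel in it. The lens barrel lies in this one
- cradle_b: the same kind of cradle; holds the bare silver tube. Which cradle stands where changes
- spare_tube: bare silver tube of the same size as the lens barrel, no coloured bands, lying in the other orange cradle; origin at its middle, on its axis. A bystander
- post_holder: black post holder, round foot 52 mm wide, 65 mm tall, standing; origin under its centre. A bystander
- mirror_mount: small mirror mount on a round post, foot 50 mm wide, 115 mm tall, standing; origin under its centre. A bystander
- driver: yellow-handled screwdriver, 170 mm long, lying along its x axis; origin near its middle, on the table. A bystander
- adapter: black mains adapter, 85 x 50 x 34 mm, lying; origin under its centre. A bystander
- rinse_bottle: white closed bottle, 56 mm wide, 130 mm tall; origin under its centre. A bystander
- screw_cup: small steel cup, 60 mm wide, 35 mm tall; origin under its centre. A bystander
Not all that is in view belongs to the job. What is shaped like the lens_barrel but pink or turquoise is not meant. What is shaped like the cradle_a but purple or turquoise is not meant.

How it is judged:
By the outcome, as a careful person would: the job done as asked, in the order asked, and still so for the second after the job is handed in, while the arm keeps its last pose, push and grip.
It also fails if it takes over 48 s, if anything falls off the work surface, if the arm or the gripper's body presses on something with over 40 N, if the wrist force passes 120 N, or if a joint passes its speed limit or range.

## Working session

There is one attempt and no reset: what is moved stays moved. The work goes in short steps, Python scripts to look and compute and a shell command to move; the robot and the scene stay as the last step left them, time stands still between calls to the robot, and variables do not carry over. Pictures are saved under pics/ and viewed, and the job is handed in when it is done.

```bash
mkdir -p pics; cat > h.py <<'E'
from rig import bot
import numpy as np, cv2
from scipy.spatial.transform import Rotation as R
def snap(cam,name):
    im=bot.snapshot(cam); cv2.imwrite(f'pics/{name}.png',im[:,:,::-1]); return im
def w(cam,c):
    k=bot.calibration(cam); return np.array(k['R']).T@(np.array(c)-np.array(k['t']))
def px(cam,X):
    k=bot.calibration(cam); p=np.array(k['camera_matrix'])@(np.array(k['R'])@np.array(X)+np.array(k['t'])); return p[:2]/p[2]
def ray(cam,u,v,z):
    k=bot.calibration(cam); Rm=np.array(k['R']);d=Rm.T@np.linalg.inv(np.array(k['camera_matrix']))@np.array([u,v,1.]);o=-Rm.T@np.array(k['t'])
    return o+d*(z-o[2])/d[2]
def st():
    s=bot.state(); q=s['tcp_rot']; r=R.from_quat([q[1],q[2],q[3],q[0]])
    print('t',round(s['time'],2),'p',np.round(s['ee_pos'],4),'F',np.round(s['force'],1),'grip',round(s['grip_width'],4)); print(np.round(r.as_matrix(),3).tolist()); return s,r
E
python3 - <<'E'
from h import *
st(); snap('scene','s0'); snap('top','t0')
for q in ['bolt_knob','v_seat','lens_barrel','cradle_a','spare_tube','bench']:
    for c in ['top','scene']:
        for d in bot.place_of(c,q)[:4]:
            X=w(c,d['centre']); print(q,c,round(d['confidence'],2),np.round(X,3),np.round(px(c,X)))
E
```

```text
t 0.0 p [ 0.214  -0.5061  0.2555] F [-0.5 -0.5 -0.4] grip 0.0854
[[0.921, 0.389, -0.0], [0.389, -0.921, 0.002], [0.0, -0.002, -1.0]]
bolt_knob top 0.66 [ 0.608 -0.23  -0.   ] [349. 195.]
bolt_knob top 0.57 [0.538 0.101 0.12 ] [237. 216.]
bolt_knob top 0.55 [ 0.656 -0.474  0.003] [428. 177.]
bolt_knob scene 0.58 [0.523 0.103 0.119] [329. 176.]
v_seat top 0.96 [ 0.581 -0.015  0.071] [279. 202.]
v_seat scene 0.82 [ 0.576 -0.021  0.07 ] [294. 219.]
lens_barrel top 0.64 [ 0.554 -0.385  0.017] [401. 211.]
lens_barrel top 0.59 [ 0.606 -0.231  0.039] [351. 194.]
lens_barrel scene 0.86 [ 0.603 -0.227  0.047] [223. 261.]
lens_barrel scene 0.79 [ 0.551 -0.38   0.013] [160. 273.]
lens_barrel scene 0.61 [ 0.744 -0.221  0.02 ] [247. 313.]
cradle_a top 0.89 [ 0.606 -0.231 -0.001] [349. 196.]
cradle_a top 0.59 [ 0.326 -0.292 -0.001] [373. 288.]
cradle_a top 0.58 [ 0.456 -0.273  0.001] [365. 244.]
cradle_a top 0.56 [ 0.394 -0.13   0.004] [319. 266.]
cradle_a scene 0.9 [ 0.392 -0.127  0.001] [231. 196.]
cradle_a scene 0.7 [ 0.604 -0.233 -0.002] [222. 272.]
cradle_a scene 0.59 [ 0.45  -0.272  0.001] [188. 230.]
cradle_a scene 0.59 [ 0.323 -0.291  0.   ] [167. 198.]
spare_tube top 0.61 [ 0.458 -0.278  0.046] [369. 243.]
spare_tube scene 0.83 [ 0.453 -0.279  0.042] [184. 223.]
bench top 0.82 [0.591 0.073 0.   ] [250. 203.]
bench scene 0.98 [0.587 0.073 0.002] [326. 224.]
```

View pics/s0.png

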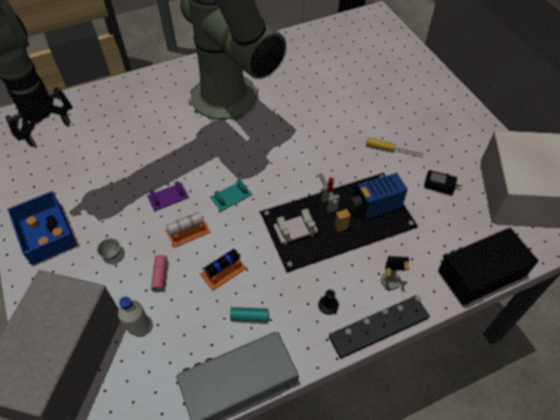

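View pics/t0.png

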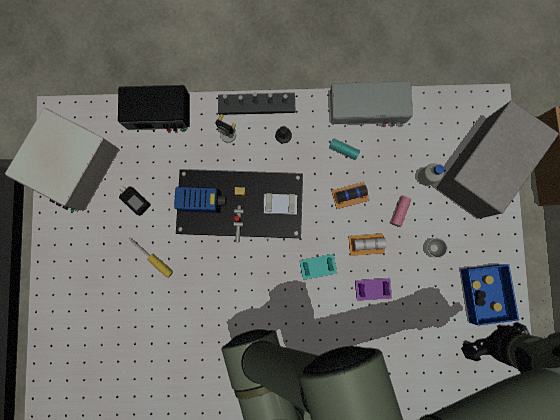

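```bash
python3 - <<'E'
import cv2,numpy as np
t=cv2.imread('pics/t0.png');s=cv2.imread('pics/s0.png')
a=cv2.resize(t[160:310,180:440],None,fx=3,fy=3,interpolation=cv2.INTER_CUBIC)
b=cv2.resize(s[140:340,130:390],None,fx=3,fy=3,interpolation=cv2.INTER_CUBIC)
cv2.imwrite('pics/ta.png',a);cv2.imwrite('pics/sb.png',b)
E
```

```text
(no output)
```

View pics/ta.png

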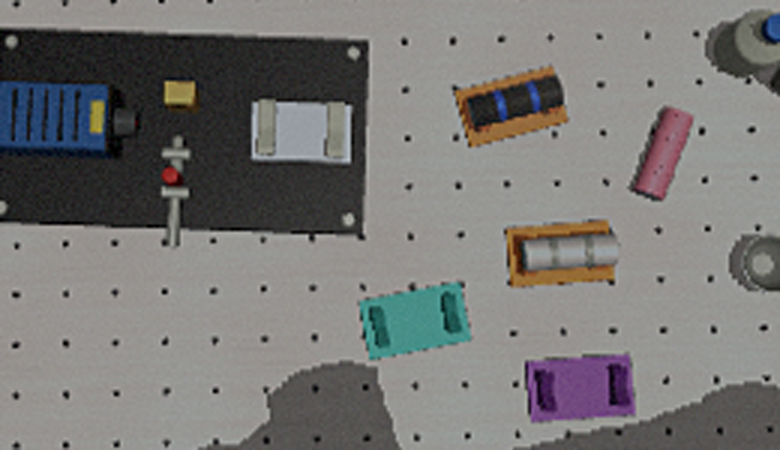

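View pics/sb.png

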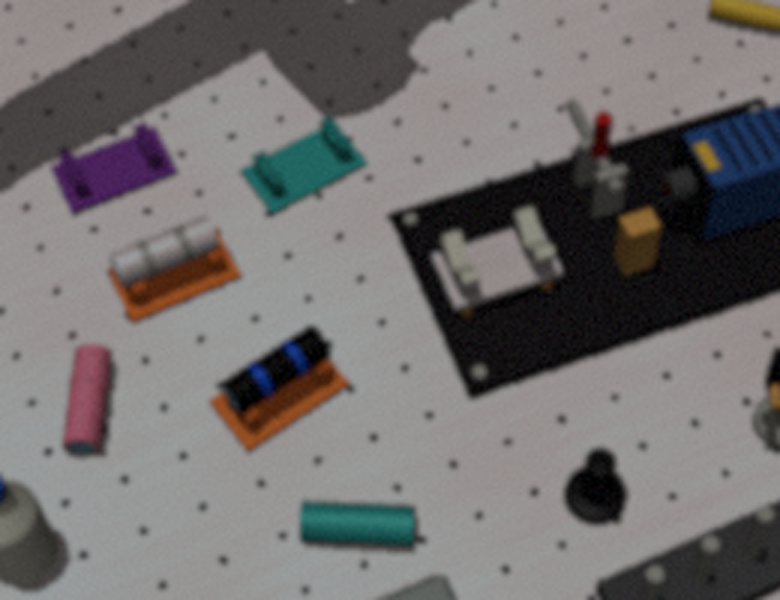

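The target is the black barrel with blue bands, at top (351,194) and scene (223,265), in the orange cradle. The pink barrel at top (400,210), the turquoise one at (345,149) and the silver tube at (368,243) are decoys. The red knob is at top (237,217). Next I'll measure the yaws and refine the positions.

```bash
python3 - <<'E'
from h import *
t=cv2.imread('pics/t0.png');s=cv2.imread('pics/s0.png')
g=cv2.cvtColor(t,cv2.COLOR_BGR2GRAY)
# plate
m=np.zeros_like(g); m[160:250,165:312]=(g[160:250,165:312]<75)*255
m=cv2.morphologyEx(m,cv2.MORPH_CLOSE,np.ones((25,25)));m=cv2.morphologyEx(m,cv2.MORPH_OPEN,np.ones((9,9)))
c=max(cv2.findContours(m,0,2)[0],key=cv2.contourArea)
W=np.array([ray('top',*p[0],0.012)[:2] for p in c]).astype(np.float32)
(r)=cv2.minAreaRect(W*1000);print('plate',r)
# red knob, blue bands
def cent(im,cam,cond,roi,zs,nm):
    hsv=cv2.cvtColor(im,cv2.COLOR_BGR2HSV); x0,y0,x1,y1=roi
    mm=np.zeros(im.shape[:2],np.uint8); mm[y0:y1,x0:x1]=cond(hsv[y0:y1,x0:x1])
    n,l,sts,ce=cv2.connectedComponentsWithStats(mm)
    for i in range(1,n):
        if sts[i,4]>5: print(nm,cam,np.round(ce[i],1),sts[i,4],sts[i,:4],[np.round(ray(cam,*ce[i],z),4) for z in zs])
red=lambda h:((h[...,0]<8)|(h[...,0]>172))&(h[...,1]>130)&(h[...,2]>60)
blue=lambda h:(h[...,0]>105)&(h[...,0]<130)&(h[...,1]>120)&(h[...,2]>60)
org=lambda h:(h[...,0]>6)&(h[...,0]<20)&(h[...,1]>130)&(h[...,2]>70)
cent(t,'top',red,(225,205,250,230),[.118],'knob')
cent(s,'scene',red,(315,165,345,205),[.118,.094],'knob')
cent(t,'top',blue,(330,180,372,210),[.056],'band')
cent(s,'scene',blue,(195,245,250,290),[.056],'band')
cent(t,'top',org,(325,175,375,215),[0.01],'cradle')
# V-block white
hs=cv2.cvtColor(t,cv2.COLOR_BGR2HSV); mm=np.zeros_like(g); mm[188:222,256:300]=(g[188:222,256:300]>110)*255
c=max(cv2.findContours(mm,0,2)[0],key=cv2.contourArea)
for z in(.045,.068):print('V',z,cv2.minAreaRect(np.array([ray('top',*p[0],z)[:2]*1000 for p in c]).astype(np.float32)))
a=cv2.resize(t[180:215,325:380],None,fx=12,fy=12,interpolation=cv2.INTER_CUBIC);cv2.imwrite('pics/b.png',a)
a=cv2.resize(t[185:245,222:304],None,fx=9,fy=9,interpolation=cv2.INTER_CUBIC);cv2.imwrite('pics/v.png',a)
E
```

```text
plate ((600.0157470703125, 117.26476287841797), (409.4527587890625, 252.6046142578125), 89.42280578613281)
knob top [236.3 217.9] 25 [234 215   6   6] [array([0.5342, 0.1042, 0.118 ])]
knob scene [330.6 180.1] 17 [329 178   4   5] [array([0.5348, 0.1027, 0.118 ]), array([0.5186, 0.1132, 0.094 ])]
band top [357.6 191.5] 26 [355 187   5  10] [array([ 0.6097, -0.2488,  0.056 ])]
band top [346.6 194.4] 29 [344 190   5  10] [array([ 0.6018, -0.216 ,  0.056 ])]
band scene [228.1 257.9] 44 [224 254   8  10] [array([ 0.6058, -0.2133,  0.056 ])]
band scene [216.5 265.2] 46 [213 261   8  10] [array([ 0.6132, -0.2463,  0.056 ])]
cradle top [348.5 197. ] 302 [332 183  37  26] [array([ 0.6002, -0.2278,  0.01  ])]
V 0.045 ((582.25732421875, -18.858905792236328), (97.37105560302734, 58.04157257080078), 86.3342514038086)
V 0.068 ((579.3251342773438, -19.041908264160156), (95.75746154785156, 57.079734802246094), 86.33422088623047)
```

View pics/b.png

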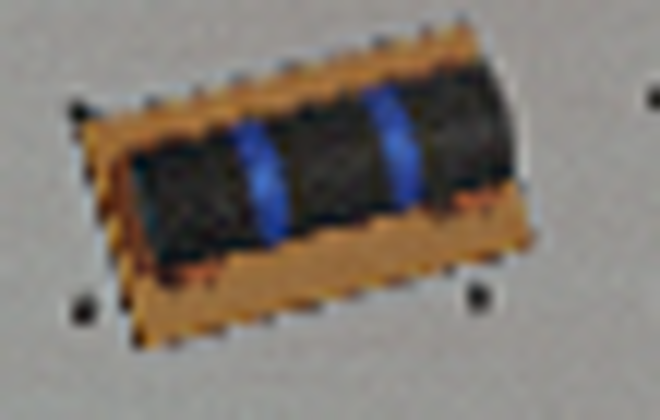

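View pics/v.png

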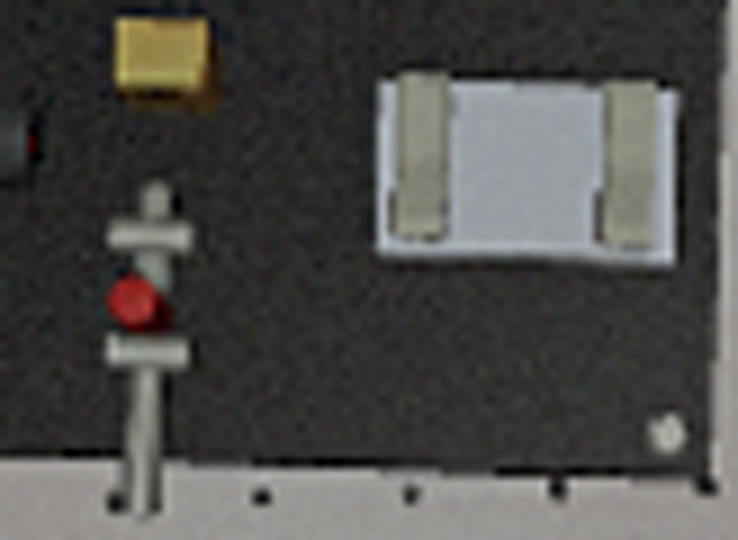

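```bash
python3 - <<'E'
from h import *
from scipy.optimize import least_squares
f=[('top',(-.1,-.155,.012),(300.3,238.1)),('top',(.1,-.155,.012),(302.7,173.3)),
('scene',(-.1,-.155,.012),(260.7,211)),('scene',(.1,-.155,.012),(287.3,272.3)),
('top',(0,-.056,.066),(268.8,202.2)),('top',(0,-.124,.066),(291.9,203.1))]
kn=[('top',(236.3,217.9)),('scene',(330.6,178.5))]
def T(p,X): c,s=np.cos(p[2]),np.sin(p[2]); return np.array([p[0]+c*X[0]-s*X[1],p[1]+s*X[0]+c*X[1],X[2]])
def res(p):
    r=[px(c,T(p,X))-u for c,X,u in f]
    for c,u in kn: r.append(px(c,T(p,(p[3],.03,.118)))-u)
    return np.concatenate(r)
o=least_squares(res,[.59,.073,-.05,-.06],loss='soft_l1');p=o.x
print(p,np.degrees(p[2]));print(np.round(o.fun.reshape(-1,2),1))
print('seat',T(p,(0,-.09,.07)),'knob',T(p,(p[3],.03,.118)),'closed',T(p,(p[3]+.045,.03,.118)))
for c in('top','scene'):
    k=bot.calibration(c);print(c,-np.array(k['R']).T@np.array(k['t']))
# barrel: fit bands at +-d
b=[('top',1,(346.6,194.4)),('top',-1,(357.6,191.5)),('scene',1,(228.1,257.9)),('scene',-1,(216.5,265.2))]
def rb(q):
    r=[]
    for c,s,u in b:
        k=bot.calibration(c);C=-np.array(k['R']).T@np.array(k['t'])
        A=np.array([q[0]-s*q[3]*np.sin(q[2]),q[1]+s*q[3]*np.cos(q[2]),.042]); ax=np.array([-np.sin(q[2]),np.cos(q[2]),0])
        v=C-A; v-=ax*(v@ax); v/=np.linalg.norm(v)
        r.append(px(c,A+v*.015)-u)
    return np.concatenate(r)
o=least_squares(rb,[.606,-.231,.2,.017]);print('barrel',o.x,np.degrees(o.x[2]),np.round(o.fun,1))
E
```

```text
[ 0.58755102  0.07132314 -0.05913672 -0.05707677] -3.3882846723758044
[[ 0.   0. ]
 [-0.4 -0.4]
 [-1.3  0.1]
 [-1.3 -0.5]
 [-0.6 -0.4]
 [-0.5 -0.5]
 [-0.2  0.7]
 [ 0.2  0.7]]
seat [ 0.58223182 -0.01851954  0.07      ] knob [0.53234709 0.10464406 0.118     ] closed [0.57726843 0.10198446 0.118     ]
top [ 0.4053199  -0.02990143  1.43289083]
scene [ 1.24744095 -0.35957485  1.17424512]
barrel [ 0.60462812 -0.23179501  0.26103029  0.01693223] 14.955934215581122 [-0.   1.  -0.   0.7  0.1  0.6  0.4  1. ]
```

```bash
cat > plan.py <<'E'
# plan.py x y z yaw_deg nrows : print suggested rows for next call(s)
import sys
from h import *
x,y,z,yaw=map(float,sys.argv[1:5]); n=int(sys.argv[5])
s,r=st(); p=np.array(s['ee_pos']); G=np.array([x,y,z])
RT=R.from_matrix(np.array([[np.cos(np.radians(yaw)),np.sin(np.radians(yaw)),0],[np.sin(np.radians(yaw)),-np.cos(np.radians(yaw)),0],[0,0,-1]]).T) if 0 else R.from_euler('z',yaw,degrees=True)*R.from_matrix(np.diag([1,-1,-1.]))
print('joints',np.round(s['joints'],2),'toolerr',np.round(r.inv().apply(G-p)*1000,1),np.round(np.degrees((r.inv()*RT).as_rotvec()),1))
for k in range(n):
    left=n-k
    d=r.inv().apply(G-p)*1000/left
    d*=min(1,45/max(1e-9,np.abs(d).max()))
    v=np.degrees((r.inv()*RT).as_rotvec())/left; v*=min(1,8.5/max(1e-9,np.abs(v).max()))
    d=np.round(d,0 if np.abs(d).max()>3 else 1);v=np.round(v,1); print([float(a) for a in d]+[float(a) for a in v])
    p=p+r.apply(d/1000); r=r*R.from_rotvec(np.radians(v))
E
python3 plan.py .533 .104 .2 176.6 18
```

```text
t 0.7 p [ 0.2141 -0.5066  0.2563] F [0.3 0.2 1.2] grip 0.0854
[[0.921, 0.389, 0.0], [0.389, -0.921, -0.0], [0.0, 0.0, -1.0]]
joints [-1.31  0.33 -0.19  1.05  0.    1.44] toolerr [ 531.4 -438.4   56.3] [   0.     0.  -153.7]
[30.0, -24.0, 3.0, 0.0, 0.0, -8.5]
[33.0, -20.0, 3.0, 0.0, 0.0, -8.5]
[35.0, -15.0, 3.0, 0.0, 0.0, -8.5]
[37.0, -9.0, 3.0, 0.0, 0.0, -8.5]
[38.0, -4.0, 3.0, 0.0, 0.0, -8.5]
[38.0, 2.0, 3.0, 0.0, 0.0, -8.5]
[38.0, 8.0, 3.0, 0.0, 0.0, -8.5]
[36.0, 13.0, 3.0, 0.0, 0.0, -8.5]
[34.0, 18.0, 3.0, 0.0, 0.0, -8.5]
[31.0, 23.0, 3.0, 0.0, 0.0, -8.5]
[27.0, 27.0, 3.0, 0.0, 0.0, -8.5]
[22.0, 31.0, 3.0, 0.0, 0.0, -8.5]
[18.0, 34.0, 3.0, 0.0, 0.0, -8.5]
[12.0, 36.0, 3.0, 0.0, 0.0, -8.5]
[7.0, 38.0, 4.0, 0.0, 0.0, -8.5]
[1.0, 38.0, 3.0, -0.0, 0.0, -8.5]
[-4.0, 38.0, 4.0, -0.0, 0.0, -8.5]
[-10.0, 36.0, 3.0, -0.0, 0.0, -8.5]
```

```bash
python3 -m jog '[[[30,-24,3,0,0,-8.5,0.47],[33,-20,3,0,0,-8.5,0.47],[35,-15,3,0,0,-8.5,0.47],[37,-9,3,0,0,-8.5,0.47],[38,-4,3,0,0,-8.5,0.47]]]'; python3 plan.py .533 .104 .2 176.6 13
```

```text
time: 1.2
ee_pos: [0.3024, -0.3365, 0.2406]
tcp_rot: [0.002, 0.839, 0.545, -0.001]
force: [0.8, -0.3, 0.6]
grip_width: 0.0399
t 1.2 p [ 0.3024 -0.3365  0.2406] F [ 0.8 -0.3  0.6] grip 0.0399
[[0.407, 0.913, 0.002], [0.913, -0.407, -0.005], [-0.004, 0.003, -1.0]]
joints [-1.    0.16 -0.46  0.95 -0.    0.99] toolerr [496.3  31.2  38.9] [-1.000e-01  3.000e-01 -1.106e+02]
[38.0, 2.0, 3.0, -0.0, 0.0, -8.5]
[37.0, 8.0, 3.0, -0.0, 0.0, -8.5]
[36.0, 14.0, 3.0, -0.0, 0.0, -8.5]
[33.0, 19.0, 3.0, -0.0, 0.0, -8.5]
[30.0, 23.0, 3.0, -0.0, 0.0, -8.5]
[27.0, 28.0, 3.0, -0.0, 0.0, -8.5]
[22.0, 31.0, 3.0, -0.0, 0.0, -8.5]
[17.0, 34.0, 3.0, -0.0, 0.0, -8.5]
[12.0, 36.0, 3.0, -0.0, 0.0, -8.5]
[7.0, 38.0, 3.0, -0.1, 0.0, -8.5]
[1.0, 38.0, 3.0, -0.0, 0.1, -8.5]
[-5.0, 38.0, 3.0, -0.1, 0.0, -8.5]
[-10.0, 38.0, 3.0, -0.0, 0.1, -8.5]
```

Tracking is good.

```bash
python3 -m jog '[[[38,2,3,0,0,-8.5,0.47],[37,8,3,0,0,-8.5,0.47],[36,14,3,0,0,-8.5,0.47],[33,19,3,0,0,-8.5,0.47],[30,23,3,0,0,-8.5,0.47]]]' >/dev/null;  python3 -m jog '[[[27,28,3,0,0,-8.5,0.47],[22,31,3,0,0,-8.5,0.47],[17,34,3,0,0,-8.5,0.47],[12,36,3,0,0,-8.5,0.47],[7,38,3,0,0,-8.5,0.47]]]'>/dev/null; python3 plan.py .533 .104 .2 176.6 4
```

```text
t 2.2 p [0.4835 0.0174 0.2106] F [ 0.6 -0.5  0.4] grip 0.0403
[[-0.883, 0.47, 0.009], [0.47, 0.883, -0.009], [-0.012, -0.004, -1.0]]
joints [-0.11  0.24 -0.44  0.88 -0.01  0.38] toolerr [-2.8 99.8 10.3] [ -0.3   0.6 -24.6]
[-1.0, 25.0, 3.0, -0.1, 0.2, -6.2]
[-3.0, 25.0, 2.0, -0.1, 0.1, -6.1]
[-6.0, 24.0, 3.0, -0.1, 0.2, -6.2]
[-9.0, 23.0, 3.0, -0.0, 0.1, -6.1]
```

```bash
python3 -m jog '[[[-1,25,3,0,0.2,-6.2,0.47],[-3,25,2,0,0.1,-6.2,0.47],[-6,24,3,-0.1,0.2,-6.2,0.47],[-9,23,3,0,0.1,-6.1,0.47],[0,0,0,0,0,0,0.47]]]' >/dev/null; python3 plan.py .533 .104 .2 176.6 2; python3 - <<'E'
from h import *
snap('scene','s1');t=snap('top','t1')
s=cv2.imread('pics/s1.png');cv2.imwrite('pics/s1c.png',cv2.resize(s[100:250,250:420],None,fx=4,fy=4,interpolation=cv2.INTER_CUBIC))
for d in bot.place_of('scene','bolt_knob')[:2]: X=w('scene',d['centre']);print(d['confidence'],X,px('scene',X))
E
```

```text
t 2.7 p [0.5358 0.1129 0.1988] F [ 0.1 -0.4  0.1] grip 0.0404
[[-1.0, 0.03, 0.001], [0.03, 1.0, -0.003], [-0.001, -0.003, -1.0]]
joints [ 0.07  0.37 -0.29  0.91 -0.    0.1 ] toolerr [ 2.5 -9.  -1.1] [-0.2  0.1  1.7]
[1.0, -4.0, -1.0, -0.1, 0.0, 0.8]
[1.0, -5.0, -0.0, -0.1, 0.1, 0.9]
```

View pics/s1c.png

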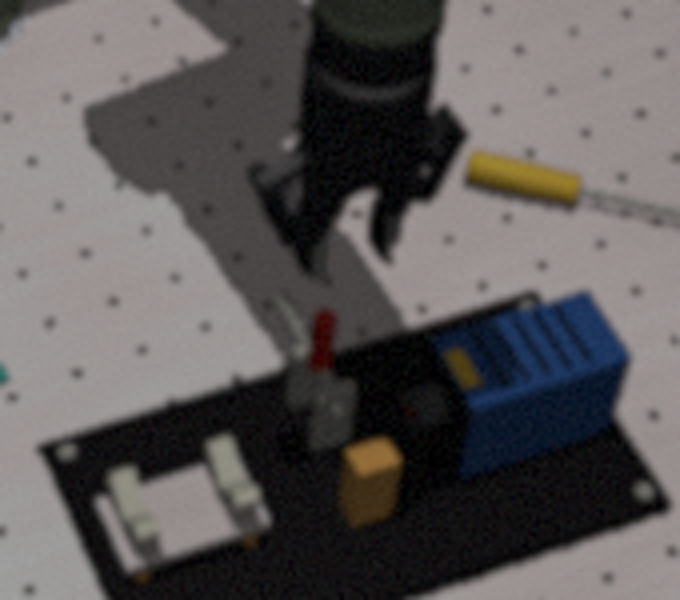

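The scene view shows the open jaws above and behind the red knob (crop 322,340). I'll correct by 9 mm, then descend.

```bash
python3 -m jog '[[[1,-5,0,0,0,0.8,0.47],[1,-4,0,0,0,0.8,0.47],[0,0,0,0,0,0,0.47]]]'; python3 plan.py .533 .104 .107 176.6 4
```

```text
time: 3.15
ee_pos: [0.5306, 0.0985, 0.1996]
tcp_rot: [-0.0, 0.035, 0.999, -0.002]
force: [-0.2, 1.2, -0.4]
grip_width: 0.0401
t 3.15 p [0.5306 0.0985 0.1996] F [-0.2  1.2 -0.4] grip 0.0401
[[-0.998, 0.07, -0.001], [0.07, 0.998, -0.005], [0.0, -0.005, -1.0]]
joints [ 0.05  0.35 -0.31  0.91 -0.    0.12] toolerr [-2.1  6.1 92.6] [-0.3 -0.  -0.6]
[-1.0, 2.0, 23.0, -0.1, -0.0, -0.2]
[-0.0, 1.0, 23.0, -0.1, -0.0, -0.1]
[-1.0, 1.0, 23.0, -0.0, -0.0, -0.2]
[-0.0, 2.0, 24.0, -0.1, -0.0, -0.1]
```

```bash
python3 -m jog '[[[-1,3,20,-0.1,0,-0.2,0.47],[0,1,20,-0.1,0,-0.2,0.47],[0,0,20,0,0,0,0.47],[0,0,0,0,0,0,0.47]]]' >/dev/null; python3 plan.py .533 .104 .107 176.6 2
```

```text
t 3.55 p [0.5327 0.0995 0.1401] F [ 0.3 -0.3 -0.3] grip 0.0399
[[-0.998, 0.069, 0.004], [0.069, 0.998, -0.001], [-0.004, -0.001, -1.0]]
joints [ 0.05  0.42 -0.38  0.77 -0.    0.12] toolerr [ 0.1  4.5 33.1] [-0.   0.2 -0.6]
[0.0, 2.0, 17.0, -0.0, 0.1, -0.3]
[0.0, 3.0, 16.0, -0.0, 0.1, -0.3]
```

```bash
python3 -m jog '[[[0,4,17,0,0.1,-0.3,0.47],[0,0,16,0,0.1,-0.3,0.47],[0,0,0,0,0,0,0.47]]]' >/dev/null; python3 plan.py .533 .104 .107 176.6 2; python3 - <<'E'
from h import *
snap('scene','s2');snap('top','t2')
s=cv2.imread('pics/s2.png');t=cv2.imread('pics/t2.png')
cv2.imwrite('pics/s2c.png',np.hstack([cv2.resize(s[140:240,270:370],None,fx=4,fy=4,interpolation=cv2.INTER_CUBIC),cv2.resize(t[170:270,190:290],None,fx=4,fy=4,interpolation=cv2.INTER_CUBIC)]))
E
```

```text
t 3.85 p [0.5343 0.1024 0.109 ] F [-0.2 -0.   0.4] grip 0.0401
[[-0.998, 0.061, 0.003], [0.061, 0.998, -0.001], [-0.003, -0.001, -1.0]]
joints [ 0.05  0.46 -0.41  0.7  -0.    0.12] toolerr [1.4 1.5 2. ] [-0.   0.2 -0.1]
[0.7, 0.8, 1.0, -0.0, 0.1, -0.1]
[0.7, 0.7, 1.0, -0.0, 0.1, -0.0]
```

View pics/s2c.png

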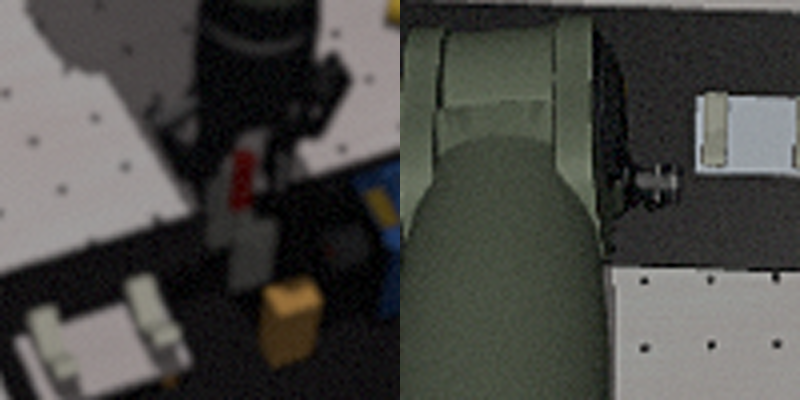

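The knob (red, crop 242,180) stands between the jaws. Now I'll close them.

```bash
python3 -m jog '[[[0,0,0,0,0,0,0],[0,0,0,0,0,0,0],[0,0,0,0,0,0,0],[0,0,0,0,0,0,0]]]' 40; python3 plan.py .5792 .1013 .109 176.6 5
```

```text
time: 4.35
ee_pos: [0.5365, 0.1055, 0.1127]
tcp_rot: [0.004, 0.03, 1.0, 0.004]
force: [1.2, 0.6, -7.3]
grip_width: 0.0149
t 4.35 p [0.5365 0.1055 0.1127] F [ 1.2  0.6 -7.3] grip 0.0149
[[-0.998, 0.06, 0.009], [0.06, 0.998, 0.007], [-0.008, 0.007, -1.0]]
joints [ 0.06  0.45 -0.41  0.7   0.01  0.12] toolerr [-42.9  -1.6   4. ] [ 0.4  0.5 -0.1]
[-9.0, -0.0, 1.0, 0.1, 0.1, -0.0]
[-8.0, -0.0, 1.0, 0.1, 0.1, -0.0]
[-9.0, -1.0, 1.0, 0.1, 0.1, -0.0]
[-8.0, -0.0, 0.0, 0.1, 0.1, -0.0]
[-9.0, -1.0, 1.0, 0.0, 0.1, -0.1]
```

```bash
python3 -m jog '[[[-9,0,0.5,0,0,0,0],[-9,0,0.5,0,0,0,0],[-9,0,0,0,0,0,0],[-9,0,0,0,0,0,0]]]' 40; python3 plan.py .5792 .1013 .109 176.6 2
```

```text
time: 4.75
ee_pos: [0.5724, 0.1033, 0.1126]
tcp_rot: [0.002, 0.03, 1.0, 0.004]
force: [-2.9, 1.0, -1.2]
grip_width: 0.0144
t 4.75 p [0.5724 0.1033 0.1126] F [-2.9  1.  -1.2] grip 0.0144
[[-0.998, 0.06, 0.005], [0.06, 0.998, 0.007], [-0.004, 0.007, -1.0]]
joints [ 0.05  0.51 -0.31  0.75  0.01  0.11] toolerr [-6.9 -1.6  3.6] [ 0.4  0.2 -0. ]
[-3.0, -1.0, 2.0, 0.2, 0.1, -0.0]
[-4.0, -1.0, 2.0, 0.2, 0.1, -0.0]
```

```bash
python3 -m jog '[[[-6,0,0,0,0,0,0],[-5,0,0,0,0,0,0],[-5,0,0,0,0,0,0]]]' 40; python3 -m jog '[[[-5,0,0,0,0,0,0],[-5,0,0,0,0,0,0]]]' 40
```

```text
time: 5.05
ee_pos: [0.5777, 0.1031, 0.1122]
tcp_rot: [-0.011, 0.029, 0.999, 0.004]
force: [-18.2, 0.8, 13.5]
grip_width: 0.0144
time: 5.25
ee_pos: [0.5783, 0.1031, 0.112]
tcp_rot: [-0.021, 0.029, 0.999, 0.004]
force: [-18.6, 1.7, 13.4]
grip_width: 0.0145
```

The bolt stopped hard at about 18 N, after roughly 42–45 mm of travel. I'll release it, rise and check by picture.

```bash
python3 -m jog '[[[0,0,0,0,0,0,0.4],[0,0,0,0,0,0,0.4],[0,0,0,0,0,0,0.4]]]' 40;  python3 plan.py .578 .1025 .2 176.6 4
```

```text
time: 5.55
ee_pos: [0.5817, 0.1027, 0.1133]
tcp_rot: [-0.018, 0.029, 0.999, 0.004]
force: [0.4, 0.2, -0.3]
grip_width: 0.0345
t 5.55 p [0.5817 0.1027 0.1133] F [ 0.4  0.2 -0.3] grip 0.0345
[[-0.998, 0.059, -0.036], [0.058, 0.998, 0.01], [0.037, 0.008, -0.999]]
joints [ 0.04  0.55 -0.23  0.82  0.01  0.1 ] toolerr [  6.9   0.3 -86.5] [ 0.4 -2.1  0. ]
[2.0, 0.0, -22.0, 0.1, -0.5, 0.0]
[1.0, 0.0, -22.0, 0.1, -0.5, 0.0]
[1.0, 0.0, -21.0, 0.1, -0.6, 0.0]
[2.0, 0.0, -22.0, 0.1, -0.5, 0.0]
```

```bash
python3 -m jog '[[[2,0,-22,0.1,-0.5,0,0.4],[1,0,-22,0.1,-0.5,0,0.4],[1,0,-22,0.1,-0.5,0,0.4],[1,0,-22,0.1,-0.5,0,0.4]]]' ;  python3 plan.py .605 -.231 .17 104.5 9
```

```text
time: 5.95
ee_pos: [0.5811, 0.1015, 0.2015]
tcp_rot: [0.0, 0.03, 1.0, 0.0]
force: [0.2, -0.0, -0.4]
grip_width: 0.0344
t 5.95 p [0.5811 0.1015 0.2015] F [ 0.2 -0.  -0.4] grip 0.0344
[[-0.998, 0.06, 0.0], [0.06, 0.998, 0.0], [-0.0, 0.0, -1.0]]
joints [ 0.05  0.44 -0.17  0.96  0.    0.11] toolerr [ -43.8 -330.4   31.5] [ 0.   0.  72.1]
[-5.0, -37.0, 4.0, 0.0, 0.0, 8.0]
[-10.0, -36.0, 3.0, 0.0, 0.0, 8.0]
[-15.0, -34.0, 4.0, 0.0, 0.0, 8.0]
[-19.0, -31.0, 3.0, 0.0, 0.0, 8.0]
[-24.0, -29.0, 4.0, 0.0, 0.0, 8.0]
[-27.0, -25.0, 3.0, 0.0, 0.0, 8.0]
[-30.0, -21.0, 4.0, 0.0, 0.0, 8.0]
[-33.0, -16.0, 3.0, 0.0, 0.0, 8.0]
[-35.0, -12.0, 4.0, 0.0, 0.0, 8.1]
```

```bash
python3 -m jog '[[[-5,-37,4,0,0,8,0.7],[-10,-36,3,0,0,8,0.7],[-15,-34,4,0,0,8,0.7],[-19,-31,3,0,0,8,0.7],[-24,-29,4,0,0,8,0.7]]]' >/dev/null;  python3 plan.py .605 -.231 .17 104.5 4;  python3 - <<'E'
from h import *
snap('scene','s3');snap('top','t3')
s=cv2.imread('pics/s3.png');t=cv2.imread('pics/t3.png')
cv2.imwrite('pics/s3c.png',np.hstack([cv2.resize(s[140:240,270:370],None,fx=4,fy=4,interpolation=cv2.INTER_CUBIC),cv2.resize(t[170:270,200:300],None,fx=4,fy=4,interpolation=cv2.INTER_CUBIC)]))
hsv=cv2.cvtColor(s,cv2.COLOR_BGR2HSV)[160:215,310:360];m=((hsv[...,0]<8)|(hsv[...,0]>172))&(hsv[...,1]>130)&(hsv[...,2]>60)
v,u=np.nonzero(m);print(len(u),u.mean()+310,v.mean()+160,v.min()+160)
for c in('top','scene'):print(c,[np.round(px(c,X),1) for X in((.5323,.1046,.118),(.5773,.102,.118))])
E
```

```text
t 6.45 p [ 0.6029 -0.0861  0.1916] F [2.1 0.6 0.5] grip 0.0599
[[-0.714, 0.7, 0.023], [0.7, 0.714, -0.001], [-0.017, 0.016, -1.0]]
joints [-0.27  0.47 -0.15  0.93  0.01  0.51] toolerr [-102.6 -102.3   21.8] [ 1.1  0.7 31.1]
[-26.0, -26.0, 5.0, 0.3, 0.2, 7.8]
[-29.0, -22.0, 6.0, 0.3, 0.2, 7.8]
[-31.0, -17.0, 5.0, 0.3, 0.2, 7.7]
[-34.0, -13.0, 6.0, 0.2, 0.1, 7.8]
37 337.1081081081081 191.02702702702703 188
top [array([236.2, 218.6]), array([236.9, 202.7])]
scene [array([330.8, 179.2]), array([338.1, 192.1])]
```

View pics/s3c.png

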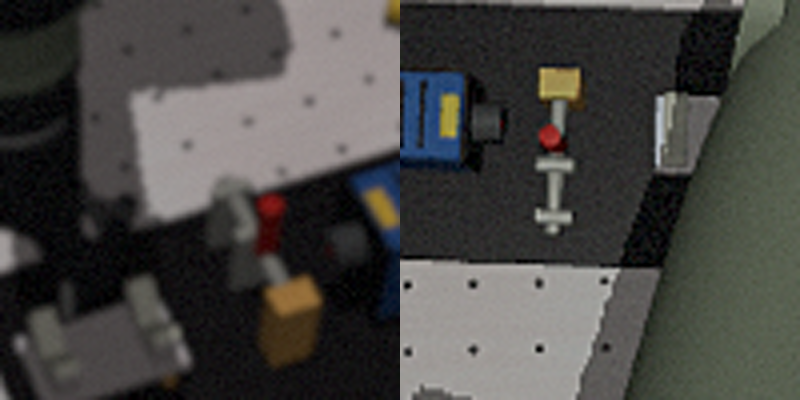

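```bash
python3 - <<'E'
from h import *
for n in('t0','t3'):
    t=cv2.imread(f'pics/{n}.png').astype(float)[195:230,225:250]
    wt=np.clip(t[...,2]-1.6*np.maximum(t[...,1],t[...,0])-15,0,None); v,u=np.mgrid[195:230,225:250]
    # restrict to cap: upper-left bright
    a=(wt*u).sum()/wt.sum(),(wt*v).sum()/wt.sum();print(n,a,ray('top',*a,.115))
    hsv=cv2.cvtColor(t.astype(np.uint8),cv2.COLOR_BGR2HSV);m=((hsv[...,0]<8)|(hsv[...,0]>172))&(hsv[...,1]>130)&(hsv[...,2]>60)
    b=u[m].mean(),v[m].mean();print(m.sum(),b,ray('top',*b,.118))
E
```

```text
t0 (np.float64(236.03992878942014), np.float64(217.67243133265515)) [0.5351346  0.10521816 0.115     ]
25 (np.float64(236.28), np.float64(217.88)) [0.53423694 0.10424269 0.118     ]
t3 (np.float64(236.79907921142723), np.float64(203.92185102113092)) [0.57410462 0.10259488 0.115     ]
25 (np.float64(236.88), np.float64(203.8)) [0.57406097 0.10206062 0.118     ]
```

The knob moved about 39–40 mm by image against the nominal 45 mm. It may not have started at 0, but I'll make sure with a second, lower push from behind with shut fingers.

```bash
python3 plan.py .525 .103 .2 176.6 6
```

```text
t 6.55 p [ 0.6029 -0.0895  0.1909] F [-0.2  0.9  0.1] grip 0.0595
[[-0.712, 0.701, 0.023], [0.702, 0.713, -0.003], [-0.018, 0.014, -1.0]]
joints [-0.27  0.47 -0.15  0.93  0.    0.51] toolerr [190.3  82.7 -11.4] [  0.4   1.3 -41.2]
[32.0, 14.0, -2.0, 0.1, 0.2, -6.9]
[30.0, 17.0, -2.0, 0.1, 0.2, -6.9]
[27.0, 21.0, -2.0, 0.0, 0.2, -6.8]
[25.0, 24.0, -1.0, 0.1, 0.2, -6.9]
[22.0, 27.0, -2.0, 0.0, 0.2, -6.8]
[18.0, 29.0, -1.0, 0.1, 0.3, -6.9]
```

```bash
python3 -m jog '[[[32,14,-2,0,0.2,-6.9,0],[30,17,-2,0,0.2,-6.9,0],[27,21,-2,0,0.2,-6.9,0],[25,24,-1,0,0.2,-6.9,0],[22,27,-2,0,0.2,-6.9,0]]]' >/dev/null; python3 -m jog '[[[18,29,0,0,0.2,-6.9,0],[0,0,0,0,0,0,0]]]' >/dev/null; python3 plan.py .525 .103 .105 176.6 4
```

```text
t 7.25 p [0.5264 0.1065 0.2008] F [ 0.6  0.2 -0. ] grip 0.0
[[-1.0, 0.025, 0.016], [0.025, 1.0, 0.007], [-0.016, 0.007, -1.0]]
joints [ 0.06  0.34 -0.33  0.89  0.01  0.08] toolerr [ 2.8 -4.2 95.7] [0.4 0.9 2. ]
[1.0, -1.0, 24.0, 0.1, 0.2, 0.5]
[1.0, -1.0, 24.0, 0.1, 0.2, 0.5]
[0.0, -1.0, 24.0, 0.1, 0.2, 0.5]
[0.0, -1.0, 24.0, 0.1, 0.3, 0.5]
```

```bash
python3 -m jog '[[[2,-1,24,0.1,0.2,0.5,0],[1,-1,24,0.1,0.2,0.5,0],[0,-1,24,0.1,0.2,0.5,0],[0,0,23,0.1,0.2,0.5,0],[0,0,0,0,0,0,0]]]' >/dev/null; python3 plan.py .550 .103 .105 176.6 2;python3 -m jog '[[[-10,0,0,0,0,0,0],[-8,0,0,0,0,0,0],[-5,0,0,0,0,0,0]]]'
```

```text
t 7.75 p [0.5304 0.1057 0.1064] F [-1.   0.  -0.1] grip 0.0001
[[-0.998, 0.058, 0.015], [0.058, 0.998, -0.0], [-0.015, 0.001, -1.0]]
joints [ 0.06  0.45 -0.43  0.67 -0.    0.12] toolerr [-19.7  -1.6   1.7] [0.  0.8 0.1]
[-10.0, -1.0, 1.0, 0.0, 0.4, 0.0]
[-10.0, -1.0, 1.0, 0.0, 0.4, 0.1]
time: 8.05
ee_pos: [0.5535, 0.1042, 0.1085]
tcp_rot: [0.006, 0.029, 1.0, 0.0]
force: [-17.5, 0.8, 10.2]
grip_width: 0.0
```

```bash
python3 -m jog '[[[-7,0,1,0,0,0,0],[-8,0,1,0,0,0,0],[-8,0,1,0,0,0,0]]]';python3 -m jog '[[[-8,0,1,0,0,0,0],[-8,0,1,0,0,0,0]]]'
```

```text
time: 8.35
ee_pos: [0.5538, 0.1044, 0.1049]
tcp_rot: [-0.018, 0.028, 0.999, 0.001]
force: [-22.9, 1.3, 14.7]
grip_width: 0.0
time: 8.55
ee_pos: [0.5536, 0.1045, 0.1026]
tcp_rot: [-0.034, 0.027, 0.999, 0.002]
force: [-25.1, 0.4, 14.6]
grip_width: 0.0004
```

It holds at 25 N with no advance, so the bolt is home against its stop. Next is the barrel.

```bash
python3 -m jog '[[[8,0,-2,0,-1,0,0],[6,0,-22,0,-1,0,0],[0,0,-25,0,-1,0,0],[0,0,-25,0,-0.5,0,0],[0,0,-22,0,0,0,0.3]]]' >/dev/null; python3 plan.py .605 -.231 .17 104.5 10
```

```text
t 9.05 p [0.5425 0.1046 0.2045] F [ 0.2  0.1 -0.7] grip 0.0132
[[-0.999, 0.053, -0.008], [0.053, 0.999, 0.002], [0.008, 0.001, -1.0]]
joints [ 0.06  0.38 -0.26  0.94  0.    0.11] toolerr [ -80.6 -331.9   33.5] [-0.2 -0.4 72.4]
[-8.0, -33.0, 3.0, -0.0, -0.0, 7.2]
[-12.0, -32.0, 3.0, -0.0, -0.0, 7.2]
[-16.0, -30.0, 3.0, -0.0, -0.0, 7.3]
[-20.0, -28.0, 3.0, -0.0, -0.1, 7.2]
[-23.0, -25.0, 4.0, -0.0, -0.0, 7.3]
[-26.0, -22.0, 4.0, -0.1, -0.0, 7.2]
[-29.0, -19.0, 3.0, -0.1, -0.1, 7.3]
[-31.0, -15.0, 4.0, -0.0, -0.1, 7.2]
[-32.0, -11.0, 3.0, -0.0, -0.0, 7.3]
[-33.0, -6.0, 4.0, -0.1, -0.0, 7.2]
```

```bash
python3 -m jog '[[[-8,-33,3,0,0,7.2,0.7],[-12,-32,3,0,0,7.2,0.7],[-16,-30,3,0,0,7.2,0.7],[-20,-28,3,0,0,7.2,0.7],[-23,-25,4,0,0,7.2,0.7]]]' >/dev/null; python3 -m jog '[[[-26,-22,4,0,0,7.2,0.7],[-29,-19,3,0,0,7.2,0.7],[-31,-15,4,0,0,7.2,0.7],[-32,-11,3,0,0,7.2,0.7],[-20,-3,2,0,0,4,0.7]]]' >/dev/null;python3 plan.py .605 -.231 .17 104.5 2
```

```text
t 10.05 p [ 0.6165 -0.2326  0.1945] F [ 0.6 -0.8 -0.8] grip 0.0597
[[-0.27, 0.962, 0.032], [0.963, 0.27, -0.006], [-0.014, 0.029, -0.999]]
joints [-0.48  0.55 -0.01  0.98  0.01  0.82] toolerr [  5.  -11.4  24.1] [1.7 0.8 1.2]
[2.0, -6.0, 12.0, 0.8, 0.4, 0.6]
[3.0, -5.0, 12.0, 0.9, 0.4, 0.6]
```

```bash
python3 -m jog '[[[4,-7,8,0.8,0.4,0.6,0.7],[2,-3,6,0.6,0.2,0.2,0.7],[0,0,0,0,0,0,0.7]]]' >/dev/null;python3 plan.py .605 -.231 .17 104.5 2; python3 - <<'E'
from h import *
s,r=st(); snap('scene','s4');s4=cv2.imread('pics/s4.png')
cv2.imwrite('pics/s4c.png',cv2.resize(s4[190:320,150:350],None,fx=4,fy=4,interpolation=cv2.INTER_CUBIC))
hsv=cv2.cvtColor(s4,cv2.COLOR_BGR2HSV);m=((hsv[...,0]>105)&(hsv[...,0]<130)&(hsv[...,1]>120)&(hsv[...,2]>60)).astype(np.uint8)
n,l,q,ce=cv2.connectedComponentsWithStats(m[240:295,190:255]);print([(q[i,4],ce[i]+[190,240]) for i in range(1,n)])
E
```

```text
t 10.35 p [ 0.607  -0.2337  0.1819] F [-0.3  0.2  0.1] grip 0.0597
[[-0.252, 0.968, 0.008], [0.968, 0.252, -0.004], [-0.006, 0.007, -1.0]]
joints [-0.48  0.56 -0.03  0.98 -0.    0.84] toolerr [ 3.2 -1.3 11.8] [0.4 0.4 0.1]
[2.0, -1.0, 6.0, 0.2, 0.2, 0.0]
[1.0, -0.0, 6.0, 0.2, 0.2, 0.1]
t 10.35 p [ 0.607  -0.2337  0.1819] F [-0.3  0.2  0.1] grip 0.0597
[[-0.252, 0.968, 0.008], [0.968, 0.252, -0.004], [-0.006, 0.007, -1.0]]
[(np.int32(21), array([228.71428571, 258.80952381])), (np.int32(33), array([215.84848485, 264.84848485]))]
```

View pics/s4c.png

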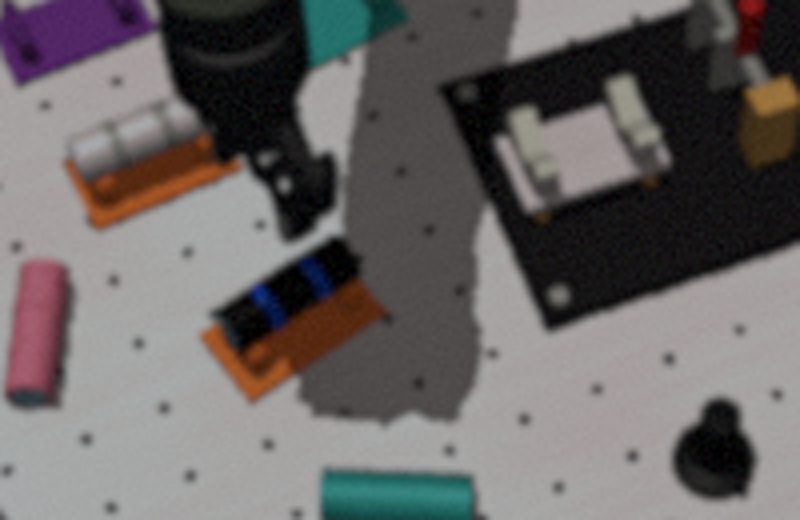

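In the crop, the black barrel with two blue bands is at (285,285) in the orange cradle, with the jaws above it. This is the right one, so I'll descend.

```bash
python3 -m jog '[[[3,-1,25,0.2,0.2,0,0.7],[0,0,25,0.2,0.2,0,0.7],[0,0,20,0,0,0,0.7],[0,0,0,0,0,0,0.7]]]' >/dev/null;python3 plan.py .605 -.232 .046 104.5 4
```

```text
t 10.8 p [ 0.6083 -0.2272  0.1138] F [-0.5 -0.  -0. ] grip 0.0595
[[-0.26, 0.966, 0.005], [0.966, 0.26, -0.001], [-0.003, 0.005, -1.0]]
joints [-0.47  0.62 -0.1   0.84  0.    0.84] toolerr [-3.6 -4.8 67.8] [0.3 0.1 0.6]
[-1.0, -1.0, 17.0, 0.1, 0.0, 0.1]
[-1.0, -1.0, 17.0, 0.1, 0.0, 0.2]
[-1.0, -1.0, 17.0, 0.0, 0.1, 0.1]
[-1.0, -2.0, 17.0, 0.1, 0.0, 0.2]
```

```bash
python3 -m jog '[[[-2,-2,20,0.1,0,0.2,0.7],[-1,-1,20,0.1,0,0.2,0.7],[0,0,15,0,0,0,0.7],[0,0,8,0,0,0,0.7],[0,0,0,0,0,0,0.7]]]' ;python3 plan.py .605 -.232 .046 104.5 2;  python3 - <<'E'
from h import *
snap('scene','s5');s4=cv2.imread('pics/s5.png')
cv2.imwrite('pics/s5c.png',cv2.resize(s4[210:300,160:290],None,fx=5,fy=5,interpolation=cv2.INTER_CUBIC))
E
```

```text
time: 11.3
ee_pos: [0.6104, -0.2288, 0.0548]
tcp_rot: [0.005, 0.609, 0.794, 0.001]
force: [0.4, 0.1, 0.2]
grip_width: 0.06
t 11.3 p [ 0.6104 -0.2288  0.0548] F [0.4 0.1 0.2] grip 0.06
[[-0.259, 0.966, 0.009], [0.966, 0.259, -0.005], [-0.007, 0.007, -1.0]]
joints [-0.47  0.69 -0.15  0.72 -0.    0.84] toolerr [-1.6 -6.1  8.8] [0.4 0.4 0.5]
[-1.0, -3.0, 4.0, 0.2, 0.2, 0.3]
[-1.0, -3.0, 5.0, 0.2, 0.2, 0.2]
```

View pics/s5c.png

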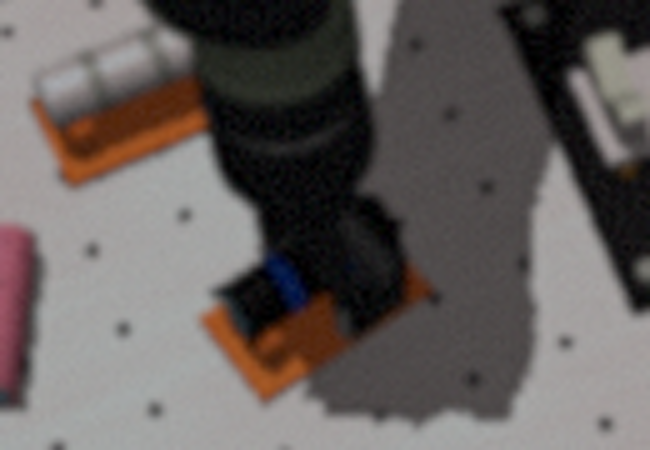

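```bash
python3 - <<'E'
from h import *
s,r=st();p=np.array(s['ee_pos'])
f=lambda X:((px('scene',X)-[160,210])*5).round()
for sg in(1,-1):print('tip',f(p+r.apply([0,sg*.036,.02])),'edges',f(p+r.apply([.011,sg*.036,.02])),f(p+r.apply([-.011,sg*.036,.02])))
a=np.radians(14.5);ax=np.array([-np.sin(a),np.cos(a),0])
for k in(-.045,0,.045):print('barrel',k,f(np.array([.605,-.232,.042])+ax*k))
E
```

```text
t 11.35 p [ 0.6108 -0.2289  0.0554] F [ 0.1 -0.   0.3] grip 0.0599
[[-0.259, 0.966, 0.009], [0.966, 0.259, -0.005], [-0.008, 0.008, -1.0]]
tip [361. 330.] edges [379. 317.] [343. 342.]
tip [276. 232.] edges [294. 220.] [258. 244.]
barrel -0.045 [232. 317.]
barrel 0 [307. 266.]
barrel 0.045 [381. 217.]
```

```bash
python3 -m jog '[[[-1,-5,5,0.2,0.2,0.2,0.7],[0,0,5,0,0,0,0.7],[0,0,0,0,0,0,0.7]]]' ;python3 plan.py .605 -.232 .046 104.5 2
```

```text
time: 11.65
ee_pos: [0.6074, -0.2321, 0.0472]
tcp_rot: [0.005, 0.61, 0.792, 0.001]
force: [-0.1, -0.3, -1.0]
grip_width: 0.0594
t 11.65 p [ 0.6074 -0.2321  0.0472] F [-0.1 -0.3 -1. ] grip 0.0594
[[-0.256, 0.967, 0.008], [0.967, 0.256, -0.004], [-0.006, 0.007, -1.0]]
joints [-0.48  0.69 -0.16  0.71 -0.    0.83] toolerr [ 0.7 -2.3  1.1] [0.4 0.4 0.3]
[0.4, -1.1, 0.6, 0.2, 0.2, 0.2]
[0.3, -1.2, 0.5, 0.2, 0.2, 0.1]
```

```bash
python3 -m jog '[[[0,0,0,0,0,0,0.5],[0,0,0,0,0,0,0.45],[0,0,0,0,0,0,0.4]]]' 30 ;python3 plan.py .605 -.232 .046 104.5 2
```

```text
time: 11.95
ee_pos: [0.6058, -0.2328, 0.0475]
tcp_rot: [0.004, 0.61, 0.792, -0.001]
force: [-4.6, -0.8, 1.7]
grip_width: 0.034
t 11.95 p [ 0.6058 -0.2328  0.0475] F [-4.6 -0.8  1.7] grip 0.034
[[-0.255, 0.967, 0.005], [0.967, 0.255, -0.006], [-0.007, 0.003, -1.0]]
joints [-0.48  0.69 -0.16  0.71 -0.    0.83] toolerr [ 1.  -0.6  1.5] [0.2 0.4 0.3]
[0.5, -0.3, 0.8, 0.1, 0.2, 0.1]
[0.5, -0.3, 0.7, 0.1, 0.2, 0.2]
```

```bash
python3 -m jog '[[[0,-1,0.5,0.1,0.3,0.2,0.4],[0,0,0,0,0,0,0],[0,0,0,0,0,0,0],[0,0,0,0,0,0,0],[0,0,0,0,0,0,0]]]' 60; python3 plan.py .605 -.232 .046 104.5 1
```

```text
time: 12.45
ee_pos: [0.6048, -0.2332, 0.0475]
tcp_rot: [0.001, 0.612, 0.791, 0.0]
force: [-1.4, 0.1, 1.1]
grip_width: 0.0304
t 12.45 p [ 0.6048 -0.2332  0.0475] F [-1.4  0.1  1.1] grip 0.0304
[[-0.251, 0.968, 0.002], [0.968, 0.251, -0.001], [-0.001, 0.002, -1.0]]
joints [-0.48  0.69 -0.16  0.72  0.    0.84] toolerr [1.1 0.5 1.5] [0.1 0.1 0. ]
[1.1, 0.5, 1.5, 0.1, 0.1, 0.0]
```

Gripped (30.4 mm opening). I'll lift it.

```bash
python3 -m jog '[[[0,0,-8,0,0,0,0],[0,0,-18,0,0,0,0],[0,0,-30,0,0,0,0],[0,0,-30,0,0,0,0],[0,0,-25,0,0,0,0]]]'; python3 plan.py .582 -.0185 .165 86.6 6; python3 - <<'E'
from h import *
snap('scene','s6');s4=cv2.imread('pics/s6.png')
cv2.imwrite('pics/s6c.png',cv2.resize(s4[170:300,150:310],None,fx=5,fy=5,interpolation=cv2.INTER_CUBIC)[:600,:800])
E
```

```text
time: 12.95
ee_pos: [0.6018, -0.2308, 0.1573]
tcp_rot: [-0.004, 0.611, 0.791, 0.0]
force: [-0.5, -0.4, -2.2]
grip_width: 0.0305
t 12.95 p [ 0.6018 -0.2308  0.1573] F [-0.5 -0.4 -2.2] grip 0.0305
[[-0.252, 0.968, -0.007], [0.968, 0.252, 0.005], [0.007, -0.005, -1.0]]
joints [-0.48  0.58 -0.05  0.95  0.    0.83] toolerr [210.5  34.4  -6.4] [-0.4 -0.3 18. ]
[35.0, 6.0, -1.0, -0.1, -0.1, 3.0]
[35.0, 4.0, -1.0, -0.0, -0.0, 3.0]
[36.0, 2.0, -1.0, -0.1, -0.1, 3.0]
[35.0, 0.0, -1.0, -0.0, -0.0, 3.0]
[36.0, -2.0, -1.0, -0.1, -0.1, 3.0]
[35.0, -3.0, -2.0, -0.1, -0.0, 3.0]
```

View pics/s6c.png

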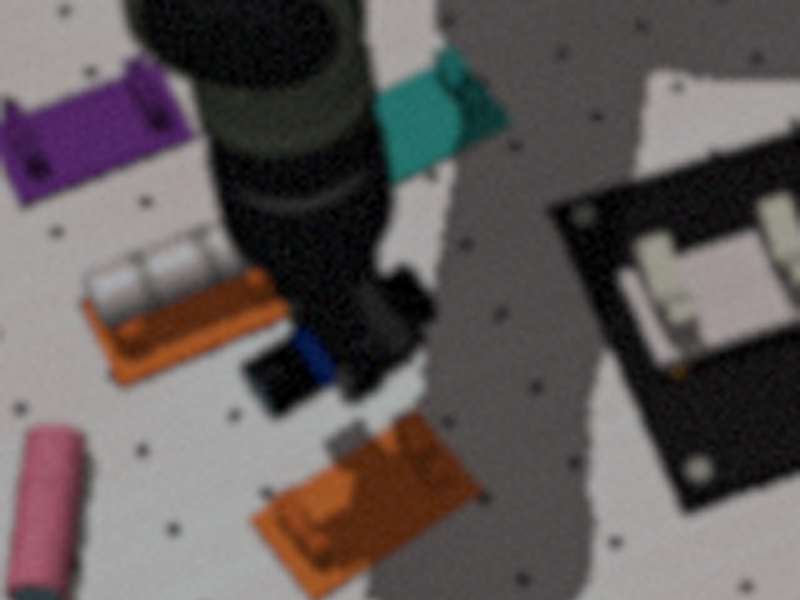

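```bash
cat > off.py <<'E'
from h import *
import sys
# axial offset of barrel centre relative to TCP, from visible -y band & end
def run(name):
    s,r=st();p=np.array(s['ee_pos']); ax=r.apply([1,0,0]); 
    if ax[1]<0: ax=-ax
    im=cv2.imread(name);h=cv2.cvtColor(im,cv2.COLOR_BGR2HSV);m=((h[...,0]>105)&(h[...,0]<130)&(h[...,1]>120)&(h[...,2]>50)).astype(np.uint8)
    k=bot.calibration('scene');C=-np.array(k['R']).T@np.array(k['t'])
    def f(o):
        A=p+r.apply([0,0,.0055])+ax*o; v=C-A; v-=ax*(v@ax); v/=np.linalg.norm(v); return px('scene',A+v*.015)
    c=f(-.017); n,l,q,ce=cv2.connectedComponentsWithStats(m)
    for i in range(1,n):
        if np.linalg.norm(ce[i]-c)<15 and q[i,4]>8: print('band',ce[i],q[i,4],'pred',c,'+5mm',f(-.012)-c,'off mm',(ce[i]-c)@(f(-.012)-c)/np.linalg.norm(f(-.012)-c)**2*5)
    print('pred ends',f(-.045),f(.045))
run(sys.argv[1])
E
python3 off.py pics/s6.png
```

```text
t 13.0 p [ 0.604  -0.2319  0.1621] F [ 1.6 -0.5  2.6] grip 0.0308
[[-0.252, 0.968, -0.001], [0.968, 0.252, 0.002], [0.002, -0.0, -1.0]]
band [212.56097561 240.7804878 ] 41 pred [211.73753851 241.41583893] +5mm [ 1.82476661 -1.18843204] off mm 2.3804129546006565
pred ends [201.41260314 248.14025176] [233.96950626 226.93662681]
```

```bash
python3 -m jog '[[[35,6,-1,0,0,3,0],[35,4,-1,0,0,3,0],[36,2,-1,0,0,3,0],[35,0,0,0,0,3,0],[35,-2,0,0,0,3,0]]]'>/dev/null; python3 -m jog '[[[24,-3,0,0,0,3,0],[0,0,0,0,0,0,0],[0,0,0,0,0,0,0]]]'>/dev/null; python3 plan.py .582 -.0185 .165 86.6 2; python3 - <<'E'
from h import *
snap('scene','s7');snap('top','t7');s4=cv2.imread('pics/s7.png');t=cv2.imread('pics/t7.png')
cv2.imwrite('pics/s7c.png',np.hstack([cv2.resize(s4[150:270,230:350],None,fx=5,fy=5,interpolation=cv2.INTER_CUBIC)[:600,:600],cv2.resize(t[170:270,240:320],None,fx=2,fy=6,interpolation=cv2.INTER_CUBIC)]))
E
python3 off.py pics/s7.png
```

```text
t 13.8 p [ 0.5875 -0.0258  0.1678] F [ 0.3  0.3 -1.2] grip 0.0304
[[0.072, 0.997, 0.008], [0.997, -0.072, -0.0], [0.001, 0.008, -1.0]]
joints [-0.17  0.46 -0.23  0.87  0.    1.47] toolerr [ 6.9 -6.1  2.8] [ 0.5 -0.  -0.7]
[3.0, -3.0, 1.0, 0.2, -0.0, -0.4]
[4.0, -3.0, 2.0, 0.3, -0.0, -0.3]
t 13.9 p [ 0.5876 -0.0266  0.1678] F [-0.4 -0.3 -1.4] grip 0.0304
[[0.073, 0.997, 0.008], [0.997, -0.073, 0.0], [0.001, 0.008, -1.0]]
band [289.91891892 202.56756757] 37 pred [289.06039981 203.34639675] +5mm [ 1.9735066  -0.59124079] off mm 2.538430104242879
pred ends [277.9480098 206.6755461] [313.30295311 196.08359545]
```

View pics/s7c.png

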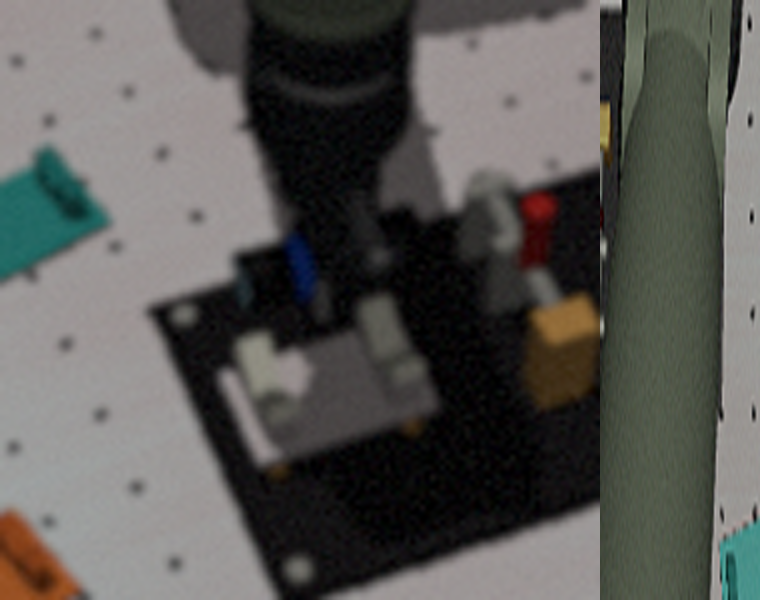

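```bash
python3 - <<'E'
from h import *
s=cv2.imread('pics/s0.png');t=cv2.imread('pics/t0.png')
a=cv2.resize(s[195:255,265:325],None,fx=10,fy=10,interpolation=cv2.INTER_CUBIC)
cv2.imwrite('pics/v0s.png',a)
b=cv2.resize(t[185:220,255:305],None,fx=16,fy=16,interpolation=cv2.INTER_CUBIC)
cv2.imwrite('pics/v0t.png',b)
E
```

```text
(no output)
```

View pics/v0s.png

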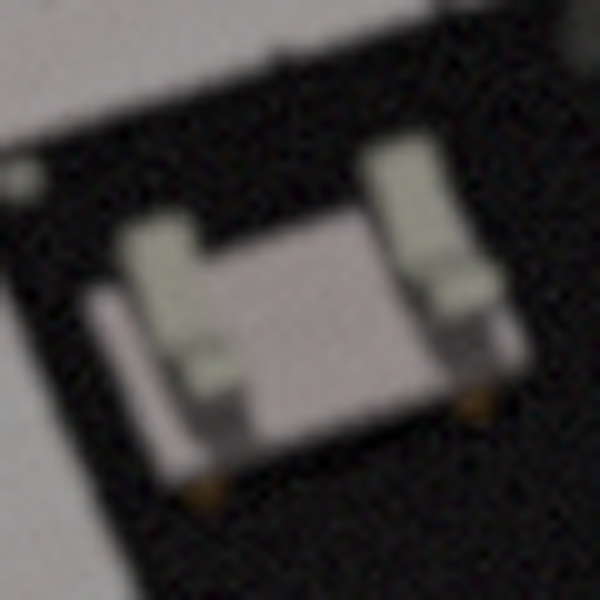

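View pics/v0t.png

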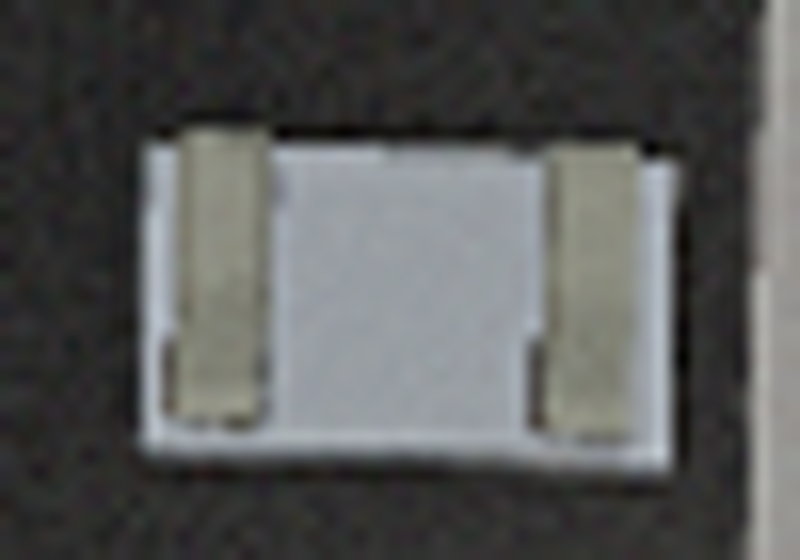

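```bash
python3 - <<'E'
from h import *
for c,a,b in(('scene',(283.05,224.65),(307.95,216.55)),('top',(291.4,202.7),(268.2,201.7))):
  A=ray(c,*a,.068);B=ray(c,*b,.068);d=B-A;print(c,A,B,'mid',(A+B)/2,'sep',np.linalg.norm(d),'yaw',np.degrees(np.arctan2(-d[0],d[1])))
# barrel band per camera
for c,a,b in(('scene',(216.5,265.2),(228.1,257.9)),('top',(357.6,191.5),(346.6,194.4))):
  A=ray(c,*a,.056);B=ray(c,*b,.056);d=B-A;print(c,'mid',(A+B)/2,np.linalg.norm(d))
E
```

```text
scene [ 0.57951415 -0.05268373  0.068     ] [0.58325115 0.01606386 0.068     ] mid [ 0.58138265 -0.01830993  0.068     ] sep 0.06884908396890377 yaw -3.1114341073646616
top [ 0.57975135 -0.05248259  0.068     ] [0.58438927 0.01528308 0.068     ] mid [ 0.58207031 -0.01859975  0.068     ] sep 0.06792419079158456 yaw -3.9152502130870914
scene mid [ 0.60944367 -0.22988152  0.056     ] 0.03392266770943385
top mid [ 0.60583249 -0.23253157  0.056     ] 0.03368705370263581
```

```bash
cat > ov.py <<'E'
from h import *
import sys
def ov(src,out,offs,x0,y0,n=60,f=10):
    s,r=st();p=np.array(s['ee_pos']); ax=r.apply([1,0,0]); ax=ax if ax[1]>0 else -ax
    n2=r.apply([0,1,0]);n3=r.apply([0,0,1]); im=cv2.imread(src); ims=[]
    for o in offs:
        a=cv2.resize(im[y0:y0+n,x0:x0+n],None,fx=f,fy=f,interpolation=cv2.INTER_CUBIC)
        a=cv2.convertScaleAbs(a,alpha=1.6,beta=20)
        A=p+n3*.0055+ax*o
        for k,col in((-.045,(0,255,255)),(-.02,(0,255,0)),(-.014,(0,255,0)),(.014,(0,255,0)),(.02,(0,255,0)),(.045,(0,255,255))):
            P=np.array([px('scene',A+ax*k+.016*(np.cos(th)*n2+np.sin(th)*n3)) for th in np.linspace(0,6.283,40)])
            P=((P-[x0,y0]+.5)*f).astype(int); cv2.polylines(a,[P],True,col,1)
        ims.append(a)
    cv2.imwrite(out,np.hstack(ims))
if __name__=='__main__':
    ov(sys.argv[1],sys.argv[2],[float(v)/1000 for v in sys.argv[5:]],int(sys.argv[3]),int(sys.argv[4]),n=40,f=10)
E
python3 ov.py pics/s7.png pics/o7.png 268 185 0 4
```

```text
t 13.9 p [ 0.5876 -0.0266  0.1678] F [-0.4 -0.3 -1.4] grip 0.0304
[[0.073, 0.997, 0.008], [0.997, -0.073, 0.0], [0.001, 0.008, -1.0]]
```

View pics/o7.png

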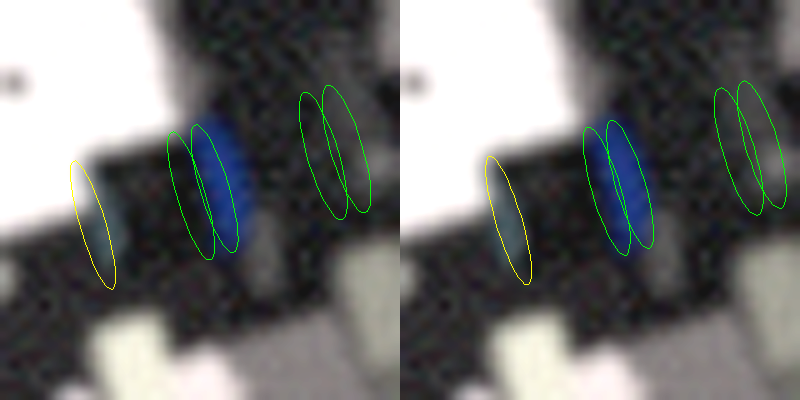

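Overlay result: the barrel centre sits about 3–4 mm to +y of the TCP in the scene camera. Both cameras put the seat at (0.5817, -0.0185) with a saddle spacing of 68 mm, which matches the given size. I'll lower it to just above the V and compare the two directly.

```bash
python3 -m jog '[[[4,-4,15,0.3,0,-0.2,0],[2,-2,20,0.2,0,-0.2,0],[0,0,20,0,0,-0.2,0],[0,0,10,0,0,0,0],[0,0,0,0,0,0,0]]]'; python3 plan.py .5817 -.021 .097 86.5 2; python3 -c "
from h import *
snap('scene','s8')"; python3 ov.py pics/s8.png pics/o8.png 270 190 3 4; python3 off.py pics/s8.png
```

```text
time: 14.4
ee_pos: [0.5846, -0.0262, 0.1016]
tcp_rot: [0.002, 0.731, 0.682, 0.001]
force: [-0.9, 0.3, -1.6]
grip_width: 0.0304
t 14.4 p [ 0.5846 -0.0262  0.1016] F [-0.9  0.3 -1.6] grip 0.0304
[[0.069, 0.998, 0.003], [0.998, -0.069, -0.001], [-0.001, 0.003, -1.0]]
joints [-0.17  0.53 -0.3   0.73 -0.    1.47] toolerr [ 5.  -3.3  4.6] [ 0.2  0.  -0.5]
[2.5, -1.6, 2.3, 0.1, 0.0, -0.2]
[2.5, -1.7, 2.3, 0.1, 0.0, -0.3]
t 14.45 p [ 0.585  -0.0263  0.1023] F [ 0.1 -0.7 -1.9] grip 0.0304
[[0.069, 0.998, 0.004], [0.998, -0.069, -0.001], [-0.001, 0.004, -1.0]]
t 14.45 p [ 0.585  -0.0263  0.1023] F [ 0.1 -0.7 -1.9] grip 0.0304
[[0.069, 0.998, 0.004], [0.998, -0.069, -0.001], [-0.001, 0.004, -1.0]]
band [289.      217.71875] 32 pred [288.39900737 217.91869746] +5mm [ 1.88730399 -0.58202791] off mm 1.6030962335958245
pred ends [277.7734614  221.19552215] [311.58805433 210.76739985]
```

View pics/o8.png

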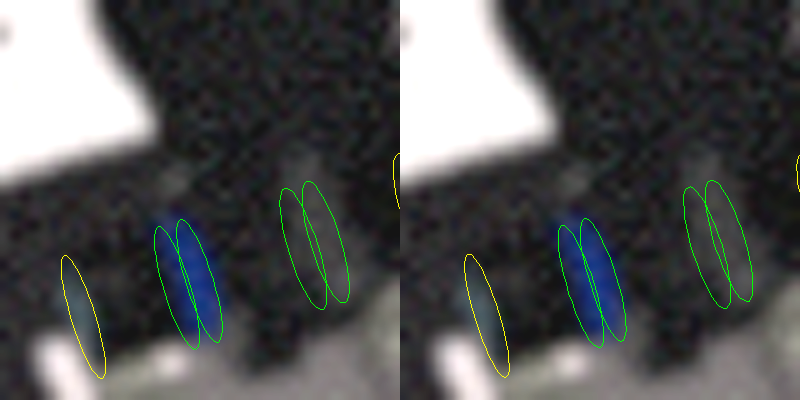

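```bash
python3 -m jog '[[[4,-3,3,0.2,0,-0.4,0],[1,-0.5,2,0,0,-0.1,0],[0,0,0,0,0,0,0]]]'; python3 plan.py .5817 -.021 .097 86.5 2
```

```text
time: 14.75
ee_pos: [0.5833, -0.0217, 0.0991]
tcp_rot: [0.002, 0.728, 0.685, 0.001]
force: [1.2, 0.2, -2.2]
grip_width: 0.0307
t 14.75 p [ 0.5833 -0.0217  0.0991] F [ 1.2  0.2 -2.2] grip 0.0307
[[0.061, 0.998, 0.004], [0.998, -0.061, -0.002], [-0.001, 0.004, -1.0]]
joints [-0.16  0.53 -0.31  0.72 -0.    1.47] toolerr [ 0.6 -1.6  2.1] [0.2 0.1 0. ]
[0.3, -0.8, 1.0, 0.1, 0.0, 0.0]
[0.3, -0.8, 1.1, 0.1, 0.1, 0.0]
```

```bash
python3 -m jog '[[[0.5,-1.5,6,0.2,0,0,0],[0,0,6,0,0,0,0],[0,0,4,0,0,0,0],[0,0,0,0,0,0,0]]]'; python3 plan.py .5817 -.021 .0755 86.5 1;python3 -c "
from h import *
snap('scene','s9')"; python3 ov.py pics/s9.png pics/o9.png 270 195 3 4; python3 off.py pics/s9.png
```

```text
time: 15.15
ee_pos: [0.5825, -0.0209, 0.0828]
tcp_rot: [0.001, 0.728, 0.686, 0.0]
force: [0.8, -0.3, -1.3]
grip_width: 0.0302
t 15.15 p [ 0.5825 -0.0209  0.0828] F [ 0.8 -0.3 -1.3] grip 0.0302
[[0.06, 0.998, 0.002], [0.998, -0.06, -0.002], [-0.002, 0.002, -1.0]]
joints [-0.16  0.55 -0.33  0.69 -0.    1.47] toolerr [-0.2 -0.8  7.3] [0.1 0.1 0.1]
[-0.0, -1.0, 7.0, 0.1, 0.1, 0.1]
t 15.2 p [ 0.5826 -0.0209  0.083 ] F [ 0.1  0.6 -1. ] grip 0.0306
[[0.06, 0.998, 0.002], [0.998, -0.06, -0.002], [-0.002, 0.002, -1.0]]
t 15.2 p [ 0.5826 -0.0209  0.083 ] F [ 0.1  0.6 -1. ] grip 0.0306
[[0.06, 0.998, 0.002], [0.998, -0.06, -0.002], [-0.002, 0.002, -1.0]]
band [290.28125 220.25   ] 32 pred [289.93118048 220.76591522] +5mm [ 1.853308   -0.58953318] off mm 1.2597305986245353
pred ends [279.49639259 224.0851982 ] [312.70014682 213.52315733]
```

View pics/o9.png

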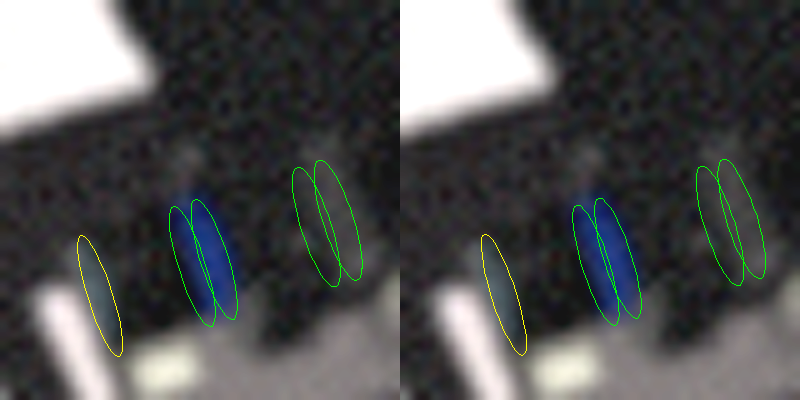

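The axial offset is about 3 mm, so the barrel centre is at y≈-0.018 against the seat at -0.0185. I'll lower it gently to contact.

```bash
python3 -m jog '[[[-0.3,-0.8,3,0,0,0,0],[0,0,2.5,0,0,0,0],[0,0,1,0,0,0,0]]]'; python3 -m jog '[[[0,0,1,0,0,0,0],[0,0,1,0,0,0,0]]]'
```

```text
time: 15.5
ee_pos: [0.5812, -0.0211, 0.0765]
tcp_rot: [0.001, 0.728, 0.686, -0.0]
force: [-3.2, 0.5, 2.4]
grip_width: 0.0302
time: 15.7
ee_pos: [0.5804, -0.0209, 0.0748]
tcp_rot: [0.001, 0.728, 0.686, -0.0]
force: [-3.1, 0.5, 3.4]
grip_width: 0.0307
```

```bash
python3 -m jog '[[[0,-0.5,0,0,0,0,0.42],[0,0,0,0,0,0,0.5],[0,0,0,0,0,0,0.5],[0,0,0,0,0,0,0.5]]]' 30; python3 plan.py .5812 -.021 .0755 86.5 1;python3 -c "
from h import *
snap('scene','s10');a=cv2.imread('pics/s10.png');cv2.imwrite('pics/s10c.png',cv2.convertScaleAbs(cv2.resize(a[190:250,260:340],None,fx=10,fy=10,interpolation=cv2.INTER_CUBIC),alpha=1.6,beta=15))"; python3 ov.py pics/s10.png pics/o10.png 270 195 3 4
```

```text
time: 16.1
ee_pos: [0.5823, -0.0214, 0.0753]
tcp_rot: [0.003, 0.728, 0.686, 0.001]
force: [-0.0, 0.5, -0.2]
grip_width: 0.0431
t 16.1 p [ 0.5823 -0.0214  0.0753] F [-0.   0.5 -0.2] grip 0.0431
[[0.06, 0.998, 0.005], [0.998, -0.06, -0.002], [-0.002, 0.005, -1.0]]
joints [-0.16  0.56 -0.34  0.67 -0.    1.47] toolerr [ 0.3 -1.1 -0.2] [0.3 0.1 0.1]
[0.3, -1.1, -0.2, 0.3, 0.1, 0.1]
t 16.15 p [ 0.5823 -0.0214  0.0753] F [-0.2  0.4  0.4] grip 0.0425
[[0.06, 0.998, 0.005], [0.998, -0.06, -0.002], [-0.002, 0.005, -1.0]]
```

View pics/s10c.png

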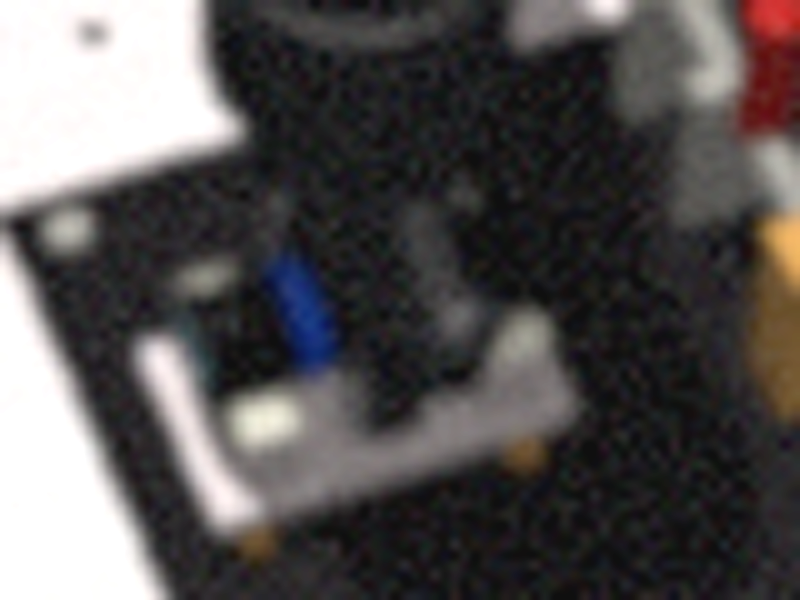

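View pics/o10.png

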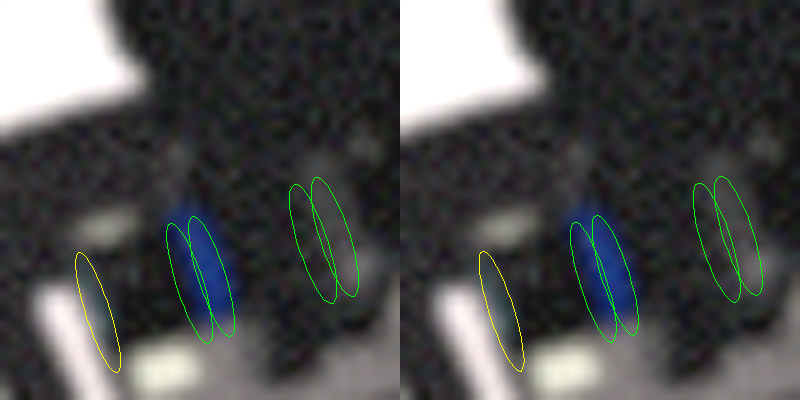

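```bash
python3 - <<'E'
from h import *
im=cv2.imread('pics/s10.png');x0,y0,n,f=270,195,40,10;ims=[]
for seat in((.5817,-.0185,.070),(.5817,-.0165,.070)):
    a=cv2.convertScaleAbs(cv2.resize(im[y0:y0+n,x0:x0+n],None,fx=f,fy=f,interpolation=cv2.INTER_CUBIC),alpha=1.6,beta=20)
    y=np.radians(-3.5);ax=np.array([-np.sin(y),np.cos(y),0]);n2=np.array([np.cos(y),np.sin(y),0]);n3=np.array([0,0,1.])
    for k,col in((-.045,(0,255,255)),(-.02,(0,255,0)),(-.014,(0,255,0))):
        P=np.array([px('scene',np.array(seat)+ax*k+.016*(np.cos(t)*n2+np.sin(t)*n3)) for t in np.linspace(0,6.283,40)])
        cv2.polylines(a,[((P-[x0,y0]+.5)*f).astype(int)],True,col,1)
    for sx in(-1,1):
      P=np.array([px('scene',np.array(seat)+ax*k*.001+n2*sx*h*.001-[0,0,.002]) for k,h in((-42,21),(-26,21),(-26,30),(-42,30))])
      cv2.polylines(a,[((P-[x0,y0]+.5)*f).astype(int)],True,(255,0,255),1)
    ims.append(a)
cv2.imwrite('pics/o10b.png',np.hstack(ims))
E
```

```text
(no output)
```

View pics/o10b.png

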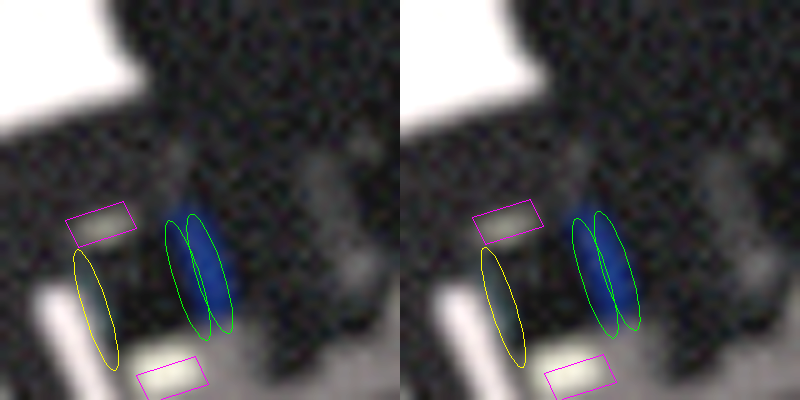

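The barrel lies in the V. Its end and bands match the nominal seat to about 1 mm, and the lips match the projected saddles. I'll regrip it where it settled, watching the side force.

```bash
python3 -m jog '[[[0,0,0,0,0,0,0.4],[0,0,0,0,0,0,0.38],[0,0,0,0,0,0,0.37],[0,0,0,0,0,0,0.36]]]' 20; python3 -m jog '[[[0,0,0,0,0,0,0.35],[0,0,0,0,0,0,0.34]]]' 20
```

```text
time: 16.55
ee_pos: [0.5802, -0.0212, 0.0746]
tcp_rot: [0.001, 0.728, 0.686, -0.0]
force: [-2.1, -0.0, 0.1]
grip_width: 0.0312
time: 16.75
ee_pos: [0.5802, -0.0212, 0.0746]
tcp_rot: [0.001, 0.728, 0.686, -0.0]
force: [-2.7, 0.7, 1.1]
grip_width: 0.0312
```

```bash
python3 -m jog '[[[0,-1,0,0,0,0,0.34],[0,0,0,0,0,0,0.34]]]' 20;  python3 -m jog '[[[0,0,0,0,0,0,0.2],[0,0,0,0,0,0,0]]]' 60
```

```text
time: 16.95
ee_pos: [0.5799, -0.0212, 0.0745]
tcp_rot: [0.001, 0.728, 0.686, 0.0]
force: [-0.1, 0.2, -1.8]
grip_width: 0.031
time: 17.15
ee_pos: [0.5799, -0.0211, 0.0745]
tcp_rot: [0.001, 0.728, 0.686, 0.0]
force: [-1.6, 0.3, -1.5]
grip_width: 0.0306
```

```bash
python3 -m jog '[[[0,-0.2,1.5,0,0,0,0],[0,0,1.5,0,0,0,0]]]' 60;  python3 -m jog '[[[0,0,2,0,0,0,0],[0,0,2,0,0,0,0]]]' 60
```

```text
time: 17.35
ee_pos: [0.5799, -0.0212, 0.0722]
tcp_rot: [0.002, 0.728, 0.686, 0.0]
force: [-3.4, 0.1, 5.5]
grip_width: 0.0305
time: 17.55
ee_pos: [0.5799, -0.0212, 0.069]
tcp_rot: [0.002, 0.728, 0.686, 0.0]
force: [-3.4, 0.1, 7.5]
grip_width: 0.03
```

```bash
python3 -m jog '[[[0,-1,1.5,0,0,0,0],[0,-0.8,1.5,0,0,0,0]]]' 60
```

```text
time: 17.75
ee_pos: [0.5798, -0.0212, 0.0677]
tcp_rot: [0.003, 0.728, 0.686, 0.002]
force: [-2.2, -0.4, 8.8]
grip_width: 0.0307
```

```bash
python3 - <<'E'
from h import *
snap('scene','s11');st()
for i in range(3):
    for c in('scene','top'):bot.snapshot(c)
    st()
E
```

```text
t 17.8 p [ 0.5798 -0.0212  0.0676] F [-2.   0.3  8.6] grip 0.0305
[[0.06, 0.998, 0.007], [0.998, -0.06, -0.002], [-0.002, 0.008, -1.0]]
t 17.9 p [ 0.5798 -0.0212  0.0678] F [-1.9  1.2  7.7] grip 0.0308
[[0.06, 0.998, 0.007], [0.998, -0.06, -0.002], [-0.002, 0.007, -1.0]]
t 18.0 p [ 0.5798 -0.0212  0.0678] F [-2.8  1.1  9.3] grip 0.0303
[[0.06, 0.998, 0.007], [0.998, -0.06, -0.002], [-0.002, 0.007, -1.0]]
t 18.1 p [ 0.5798 -0.0212  0.0678] F [-1.9  1.4  8.3] grip 0.0306
[[0.06, 0.998, 0.007], [0.998, -0.06, -0.003], [-0.002, 0.007, -1.0]]
```

It holds steady at z=0.0678 with Fz≈8.4 N (about 6 mm). I'll make a visual check of the seat, the sink and the shutter.

```bash
python3 - <<'E'
from h import *
a,b=[cv2.imread(f'pics/{n}.png') for n in('s10','s11')]
z=lambda i:cv2.convertScaleAbs(cv2.resize(i[185:250,268:348],None,fx=5,fy=5,interpolation=cv2.INTER_CUBIC),alpha=1.6,beta=15)
cv2.imwrite('pics/c11.png',np.hstack([z(a),z(b)]))
# lip shift by phase correlation
p=lambda i:cv2.cvtColor(i,cv2.COLOR_BGR2GRAY).astype(np.float32)
roi=(slice(214,248),slice(272,320))
print('shift',cv2.phaseCorrelate(p(a)[roi],p(b)[roi],cv2.createHanningWindow((48,34),cv2.CV_32F)))
for dz in(.005,.006,.007):print(dz,px('scene',(.603,-.05,.068-dz))-px('scene',(.603,-.05,.068)))
# template match of near lip
T=cv2.resize(p(a)[226:242,280:294],None,fx=8,fy=8,interpolation=cv2.INTER_CUBIC)
for n,i in(('a',a),('b',b)):
    S=cv2.resize(p(i)[222:248,276:298],None,fx=8,fy=8,interpolation=cv2.INTER_CUBIC)
    m=cv2.minMaxLoc(cv2.matchTemplate(S,T,cv2.TM_CCOEFF_NORMED));print(n,m[1],np.array(m[3])/8)
E
```

```text
shift ((-0.2464661597510478, 1.0650837382280756), 1.029994026378349)
0.005 [-0.01897835  1.07308966]
0.006 [-0.02275999  1.28691423]
0.007 [-0.02653697  1.50047548]
a 0.9985373616218567 [4. 4.]
b 0.9822115898132324 [3.875 5.375]
```

View pics/c11.png

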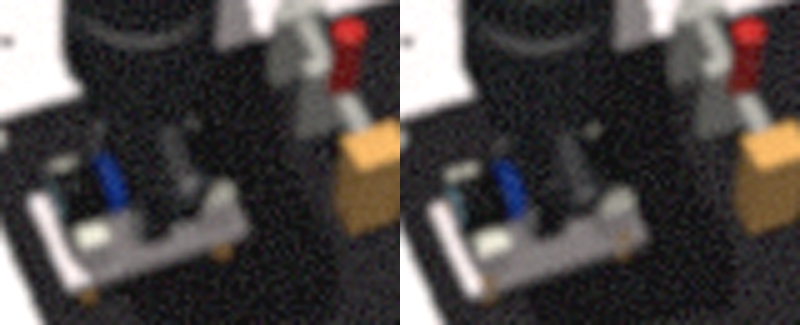

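View pics/s11.png

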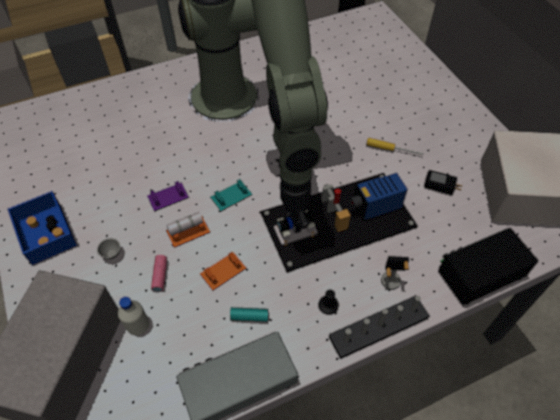

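The picture shows the lip down by about 1.4 px, which is about 6.4 mm of sink. The barrel lies between the lips, the bolt is in the keeper, and the bystanders have not moved. I'll hand it in.

```bash
python3 -c "
from h import *
st(); print(bot.finish_job())"
```

```text
t 18.1 p [ 0.5798 -0.0212  0.0678] F [-1.9  1.4  8.3] grip 0.0306
[[0.06, 0.998, 0.007], [0.998, -0.06, -0.003], [-0.002, 0.007, -1.0]]
the job is handed in; nothing more can be done
None
```

I shut the bolt, moved the blue-banded barrel from its cradle into the V-block, and handed in at 18.1 s, still gripping it pressed down about 6 mm.

- **Shutter:** I pushed the bolt home by its red knob, then pushed again with shut fingers, and it held at 25 N without moving. By image the knob moved only about 39–40 mm, not the nominal 45. I take it that the bolt started a few mm closed, because it stopped hard both times and shows inside the keeper.
- **Centring:** I let the barrel settle loose in the V before regripping it. It matches the nominal seat to about 1 mm in the scene camera. That camera and the top camera disagreed by about 2.5 mm on where the barrel lay along its length, and I trusted the scene camera because it sees the barrel and the saddles together.
- **Press depth:**

| Check | Sink |
|---|---|
| Push of about 8.3 N | about 6 mm |
| Tool travel | about 6.7 mm |
| Shift of the V-block's lip in the image | about 6.4 mm |

- **Side force:** About 2–3 N remained, so both faces carry load but not quite equally.
- **Everything else:** In the last picture nothing else on the table appears to have moved.

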